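# Set out the seasonings for garlic bread

### The arm

A 7-joint arm with a two-finger parallel gripper is mounted at the origin on the work surface; the furniture and walls round the work are solid. World frame = base frame: x ahead of the robot, y to its left, z up, the work surface at z = 0. Lengths are in m, angles in rad, forces in N, time in s.
With the tool pointing down it reaches from about 0.425 to 0.875 m from the base axis. Payload 4.7 kg.
Tool frame: the origin (TCP) lies midway between the tips of the shut fingers; the grasp point (between the pads) lies 19 mm behind it; z points along the fingers, y is the line along which they close (so a half turn about z gives the same grasp; the last joint's range is limited). The gripper opens to 87 mm and grips with 3 to 60 N. Pads are 19 mm wide; open, the fingers measure 117 mm over their backs; the gripper's body (75 mm by 190 mm) begins 51 mm behind the grasp point.
Start: joints at [1.264, 0.321, -0.07, 1.45, 0.023, 1.371, -0.057], TCP at [0.205, -0.617, 0.223] pointing down, gripper open.
Joint ranges: [-2.86, 2.86], [-0.3, 2.09], [-1.38, 1.24], [0.06, 2.45], [-1.56, 4.7], [0.09, 2.05], [-2.69, 2.69]. Speed limits (rad/s): [2.57, 2.57, 3.14, 3.14, 3.14, 3.14, 3.14].

### API

Orientations are given as a unit quaternion [x, y, z, w].
In Python, from cell import robot gives the robot as it stands.
- The arm moves only by the tool jog_arm, never from a script. Its argument "increments" is a list of rows, each an object of numbers: "ax", "ay", "az": the turn, a rotation vector about the tool's x, y, z in units of 8 degrees (1.0 is 8 degrees); "dx", "dy", "dz": the shift along the tool's x, y, z in m; "jaw": the opening, from 0 (shut) to 1 (fully open). A call has 1 to 8 rows; each row shifts and turns the commanded pose from where the row before left it, along the tool's axes as they then stand; what a row does not reach is not made up. A row lasts 1/8 s, in which the tool goes at most 62.5 mm and 10.7 degrees, less where a joint would pass 70% of its speed; a pose out of reach is approached as far as the arm can. A call is refused whole if a number of a shift passes 0.0625 or a number of a turn 1, either way. A call with a gripper value outside its range is refused whole. The fingers move at their own pace and stop on an object; "force" is the grip in N (left out, the last holds). Time passes only in rows, so rows that do not move let the fingers close. It gives the time, the measured TCP pose, the force, the opening and the grip force at its end, in the units of the state.
- robot.observe(): the state, without advancing time (a new reading comes with each control period).
- robot.grab_frame(name): name is "side" or "top"; returns a dict with "img" (384x512x3 uint8, red, green, blue), "mtx" (3x3 intrinsics, pixels), "extrinsics" (4x4, takes a point from world to camera coordinates). Camera axes: x right, y down, z forward; pixel columns grow to the right and rows downward; lengths in m; the calibration is good to about 2 mm. A picture is of the moment at which its call begins. There is no depth.
- robot.job_done(): hands the job in; it is judged then, once.
The state is a dict: "time_s": time; "q": joint angles; "joint_velocities": joint speeds; "joint_torque": joint torques, N m; "position": TCP position; "ee_rot": TCP orientation; "contact_force": force on the tool from outside, world axes, zero at the start; "ft_torque": the same for the moment, N m; "opening": opening from 0.0 (shut) to 1.0 (fully open); "finger_force": force on a finger pad.
Only numpy, scipy, OpenCV 4.12 (cv2) and the standard library are available. Lean on these libraries where they do the work, as an engineer would, in place of code of your own. Each camera call takes 0.05 s, during which the arm holds its last target. There are 200 camera calls.

### The job

Set out the seasonings for garlic bread: stand the garlic bulb in the middle of the saucer, and fill the three-compartment wooden caddy with the red-capped spice jar (the one out in front with the other seasonings, not those by the wall) in the end compartment nearer the saucer, the salt shaker in the end compartment nearer the kitchen timer, and the pepper mill between them in the middle one. All four must end upright on their bases; do not shift the drinking glass or the tin near the caddy.

Things in the scene. Friction and masses are not known exactly. Their poses are not given: they have to be found in the camera images.
- caddy: Low open wooden tray, fixed, 88 x 232 mm, a steel loop handle (13 mm proud) at each end. Three compartments in a row along its y axis, all 76 mm deep (x): end ones 66 mm long, centres at y = +77 and -77 mm; middle one 76 mm long at y = 0. Rims 26 mm, compartment floors 8 mm above the worktop. Origin: centre of underside, z up. Saucer off one end, kitchen timer off the other.
- saucer: Small round white saucer, fixed to the worktop, 120 mm across, rim 14 mm high; its flat middle, 74 mm across, is 5 mm above the worktop. Origin: centre of its underside. It stands off one end of the caddy, left or right by chance.
- kitchen_timer: Round wind-up kitchen timer, fixed to the worktop, 67 mm across, 57 mm high, white below and teal above. Origin: centre of its underside. It stands off the other end of the caddy.
- pepper_mill: Dark brown wooden pepper mill, round, upright, 150 mm high; foot 58 mm across, round head 50 mm across from 109 to 139 mm height, with a small knob above. Body and head are one piece here. About 180 g. Origin: centre of its underside; z up along it.
- salt_shaker: Glass salt shaker with grey metal top, round, upright, 90 mm high; body 44 mm across up to about 70 mm height, top 34 mm across. About 100 g. Origin: centre of its underside; z up along it.
- spice_jar: Slim glass spice jar with a red cap, the one standing among the other three seasonings at the left (like ones far back by the wall do not count), round, upright, 106 mm high; body 42 mm across, cap 45 mm across from 85 mm height up. About 110 g. Origin: centre of its underside; z up along it.
- garlic: Pale garlic bulb standing on its root end, nearly round, 56 mm across and 56 mm high with its stalk on top. About 34 g. Origin: centre of its underside; z up through the stalk.
- tumbler: Bystander: empty clear drinking glass, upright, 80 mm across at the rim, 91 mm high, loose. Origin: centre of its underside.
- tin: Bystander, behind the right end of the caddy: low round food tin, 75 mm across, 58 mm high, loose. Origin: centre of its underside. Behind it and the caddy the wall cabinet hangs over the worktop: lower edge 0.42 m up, doors at x = 0.61 m, upright bar handles out to x = 0.57 m near y = -0.2 and -0.28 m, left end at y = 0.21 m; keep the wrist clear of it.
Things that resemble listed ones, but are neither listed nor needed, are in the scene too. What is shaped like the spice_jar but orange or purple is not meant.

How it is judged:
At the end, for the whole second after the job is handed in: Mill in the middle compartment, spice jar in the saucer-side end one, shaker in the other end one: on the floor, upright within 7 deg, within 14 mm along and 19 mm across; garlic within 15 mm of the saucer's centre, tilted under 20 deg; all at rest; tumbler and tin moved under 20 mm (y of pepper_mill in the frame of caddy between -0.014 and 0.014 m and x of pepper_mill in the frame of caddy between -0.019 and 0.019 m and z of pepper_mill in the frame of caddy between 0.004 and 0.013 m and angle between each of pepper_mill, salt_shaker, spice_jar's own z axis and vertical below 0.12 rad and z of salt_shaker in the frame of caddy between 0.004 and 0.013 m and z of spice_jar in the frame of caddy between 0.004 and 0.013 m and ((y of saucer in the frame of caddy above 0 m and y of spice_jar in the frame of caddy between 0.063 and 0.091 m and x of spice_jar in the frame of caddy between -0.019 and 0.019 m and y of salt_shaker in the frame of caddy between -0.091 and -0.063 m and x of salt_shaker in the frame of caddy between -0.019 and 0.019 m) or (y of saucer in the frame of caddy below 0 m and y of spice_jar in the frame of caddy between -0.091 and -0.063 m and x of spice_jar in the frame of caddy between -0.019 and 0.019 m and y of salt_shaker in the frame of caddy between 0.063 and 0.091 m and x of salt_shaker in the frame of caddy between -0.019 and 0.019 m)) and horizontal distance between garlic and saucer below 0.015 m and z of garlic in the frame of saucer below 0.016 m and angle between garlic's own z axis and vertical below 0.35 rad and linear speed of each of pepper_mill, salt_shaker, spice_jar, garlic below 0.02 m/s and distance of each of tumbler, tin from where it was at the start of the episode below 0.02 m); the robot touches nothing.
It also fails if it takes over 128 s, if anything falls off the work surface, if the arm or the gripper's body presses on something with over 40 N, if the wrist force passes 120 N, or if a joint passes its speed limit or range.

## Working session

There is one attempt and no reset: what is moved stays moved. The work goes in short steps, Python scripts to look and compute and a tool call to move; the robot and the scene stay as the last step left them, time stands still between calls to the robot, and variables do not carry over. Pictures are saved under pics/ and viewed, at most 14 in all, crops included, and the job is handed in when it is done.

Besides the shell and the picture viewer there is one more tool, called after "Request:" as name(argument=value, ...), one argument or row to a line, values as JSON. jog_arm: Moves the arm, as the interface text tells. Its arguments: {"type":"object","properties":{"increments":{"type":"array"},"force":{"type":"number"}},"required":["increments"]}

```bash
mkdir -p pics; ls; python3 - <<'E'
from cell import robot
import cv2,numpy as np,pickle
d={}
for n in("side","top"):
    f=robot.grab_frame(n); d[n]=f
    cv2.imwrite(f"pics/{n}0.png",cv2.resize(f["img"][:,:,::-1],(800,600),interpolation=cv2.INTER_CUBIC))
    print(n,f["mtx"].tolist(),np.round(f["extrinsics"],4).tolist())
pickle.dump(d,open("f0.pkl","wb"))
print(robot.observe())
E
```

```text
pics
side [[421.56349113971083, 0.0, 257.0755913953006], [0.0, 421.56349113971083, 189.3147365824713], [0.0, 0.0, 1.0]] [[-0.9888, -0.1495, -0.0058, 0.5143], [-0.0845, 0.5898, -0.8031, 0.0745], [0.1234, -0.7936, -0.5958, 1.5161], [0.0, 0.0, 0.0, 1.0]]
top [[386.1227355469886, 0.0, 258.2189840491415], [0.0, 386.1227355469886, 194.44894321993561], [0.0, 0.0, 1.0]] [[-0.0264, -0.9996, 0.0142, 0.0231], [-0.9972, 0.0253, -0.0701, 0.517], [0.0697, -0.016, -0.9974, 1.1378], [0.0, 0.0, 0.0, 1.0]]
{'time_s': 0.1, 'q': array([ 1.26411671,  0.32174774, -0.07005042,  1.45153701,  0.02261145,
        1.37081249, -0.05689655]), 'joint_velocities': array([-0.00097349, -0.00124456, -0.00149909, -0.00277946,  0.00143132,
       -0.00251317,  0.00039085]), 'joint_torque': array([ 1.51634099e-04, -4.92571986e+01, -4.05632649e-01, -3.13396847e+01,
       -6.41741487e-02,  3.94781528e-02,  4.39434473e-05]), 'position': array([ 0.20472346, -0.61639928,  0.22157939]), 'ee_rot': array([ 9.87164686e-01,  1.59703302e-01, -1.93826363e-04, -8.37175969e-04]), 'contact_force': array([-0.08281515,  0.77101302,  0.30454556]), 'ft_torque': array([-0.00204397,  0.04436783,  0.02218408]), 'finger_force': 0.0, 'opening': 1.002184163266752}
```

View pics/side0.png

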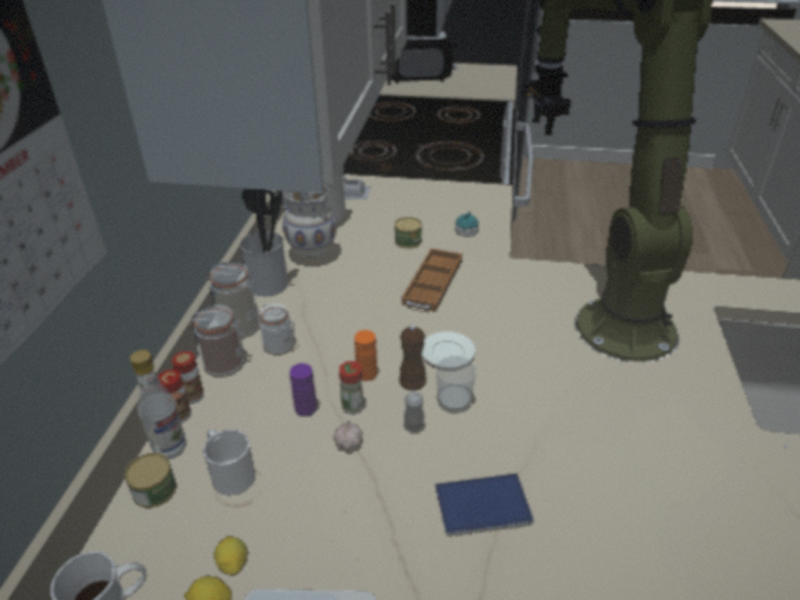

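View pics/top0.png

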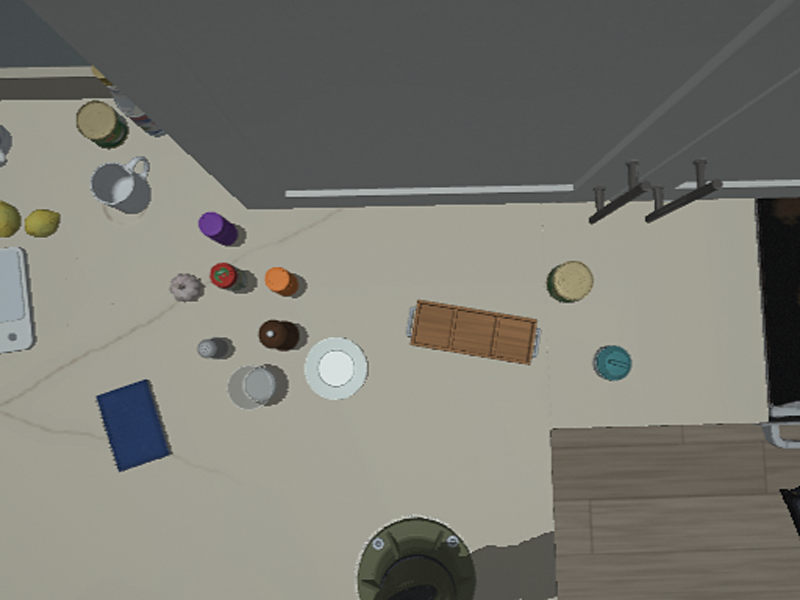

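Side view: the seasonings stand mid-left (mill 412,357; jar 350,387; shaker 414,410; garlic 348,436). Top view: saucer at (336,368), caddy (474,332), timer (612,363), tin (570,282), tumbler (250,387). The saucer is on the +y side.

```bash
cat > h.py <<'E'
import numpy as np,cv2,pickle
S=0.64
def P(f): return f["mtx"]@f["extrinsics"][:3]
def onz(f,uv,z,s=S):
    M=P(f); u,v=(np.array(uv)+.5)*s-.5
    A=np.array([M[0]-u*M[2],M[1]-v*M[2]]); return np.linalg.solve(A[:,:2],-A[:,2]*z-A[:,3])
def tri(fa,a,fb,b,s=S):
    a=(np.array(a,float)+.5)*s-.5;b=(np.array(b,float)+.5)*s-.5
    X=cv2.triangulatePoints(P(fa),P(fb),a.reshape(2,1),b.reshape(2,1))[:,0]; return X[:3]/X[3]
E
python3 - <<'E'
from h import *
d=pickle.load(open("f0.pkl","rb"));t,s=d["top"],d["side"]
for n,a,b,z in[("mill",(269,334),(412,328),.15),("salt",(206,348),(414,394),.09),("jar",(223,275),(350,368),.106),("garlic",(184,287),(347,426),.05),("tumbler rim",(248,387),(448,350),.091),("timer top",(613,362),(467,215),.057),("tin top",(573,281),(408,223),.058),
 ("caddyA",(417,300),(403,302),.026),("caddyB",(538,320),(438,250),.026),("caddyC",(530,364),(462,255),.026),("caddyD",(411,345),(433,310),.026),("saucer mid",(336,368),(448,348),.005),("orange top",(278,279),(366,337),.1),("purple",(212,227),(302,370),.1)]:
    print(n,tri(t,a,s,b).round(3),onz(t,a,z).round(4),onz(s,b,z).round(4))
big=cv2.resize(t["img"][150:280,90:370,::-1],None,fx=2.8,fy=2.8,interpolation=cv2.INTER_CUBIC);cv2.imwrite("pics/c1.png",big)
big=cv2.resize(s["img"][140:300,150:340,::-1],None,fx=3.7,fy=3.7,interpolation=cv2.INTER_CUBIC);cv2.imwrite("pics/c2.png",big)
E
```

```text
mill [0.463 0.241 0.143] [0.4635 0.2401] [0.4617 0.2497]
salt [0.442 0.365 0.087] [0.4431 0.3645] [0.4413 0.3682]
jar [0.571 0.33  0.103] [0.571  0.3292] [0.5697 0.3327]
garlic [0.559 0.42  0.041] [0.5574 0.4172] [0.5577 0.4281]
tumbler rim [0.382 0.282 0.131] [0.3722 0.2904] [0.3903 0.237 ]
timer top [ 0.396 -0.374  0.057] [ 0.3977 -0.3734] [ 0.3938 -0.3736]
tin top [ 0.55  -0.306  0.058] [ 0.5497 -0.3059] [ 0.5494 -0.3057]
caddyA [ 0.523 -0.017  0.008] [ 0.5241 -0.0156] [0.5164 0.0068]
caddyB [ 0.469 -0.248  0.015] [ 0.48   -0.2451] [ 0.4586 -0.2317]
caddyC [ 0.396 -0.228  0.018] [ 0.3971 -0.2264] [ 0.394  -0.2164]
caddyD [ 0.443 -0.002  0.003] [ 0.4389 -0.0019] [0.4427 0.0275]
saucer mid [0.398 0.142 0.013] [0.3987 0.1427] [0.3971 0.1321]
orange top [0.56  0.233 0.102] [0.5621 0.2335] [0.5587 0.2312]
purple [0.659 0.349 0.104] [0.6585 0.35  ] [0.6614 0.3452]
```

View pics/c1.png

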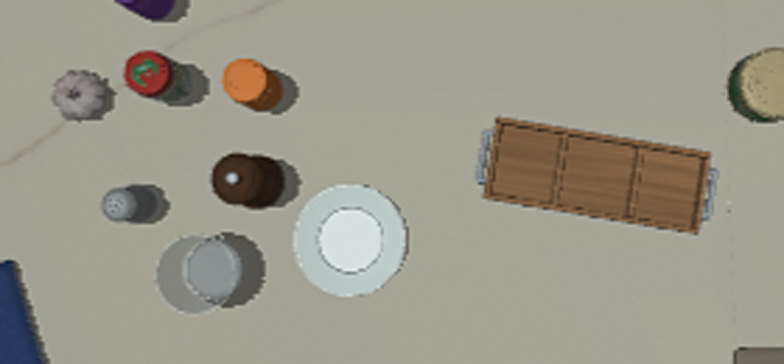

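View pics/c2.png

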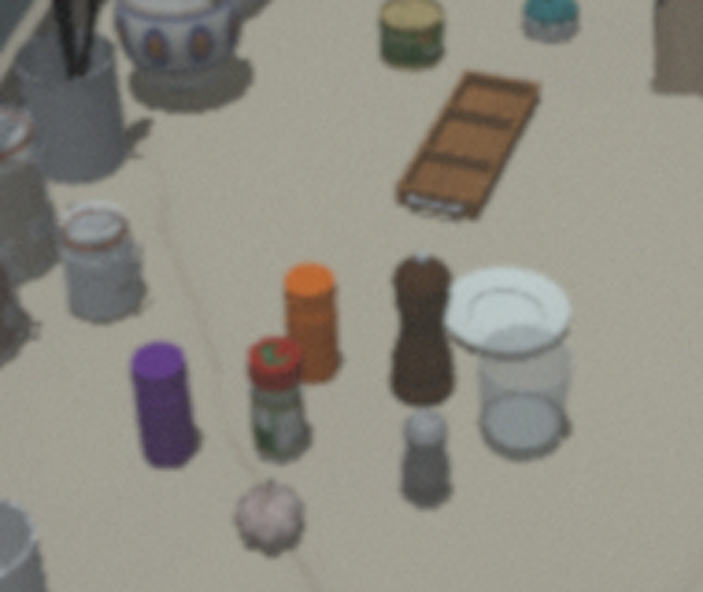

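Crop 1: mill knob (232,178), shaker (119,203), jar cap (147,74), garlic (82,95), saucer (350,240), caddy corners (498,118), (711,153), (697,233), (485,197). Crop 2: mill knob (422,257), shaker top (425,416), jar cap (275,352), garlic stalk (268,485), saucer (507,311).

```bash
cat >> h.py <<'E'
def c1(p): return (np.array(p,float)+.5)/2.8+[90,150]-.5
def c2(p): return (np.array(p,float)+.5)/3.7+[150,140]-.5
E
python3 - <<'E'
from h import *
d=pickle.load(open("f0.pkl","rb"));t,s=d["top"],d["side"]
for n,a,b,z in[("mill",(232,178),(422,257),.15),("salt",(118,203),(426,414),.09),("jar",(147,74),(276,352),.106),("garlic",(81,94),(269,485),.056),
 ("cA",(498,118),(399,187),.026),("cB",(711,153),(466,73),.026),("cC",(697,233),(540,86),.026),("cD",(485,197),(475,208),.026),("saucerrim",(350,240),(507,311),.014),("tumb base",(212,269),(522,424),.003),("tumb rim",(196,272),(526,345),.091),("orange",(245,81),(311,279),.1)]:
    a=c1(a);b=c2(b);print(n,tri(t,a,s,b,1).round(3),onz(t,a,z,1).round(4),onz(s,b,z,1).round(4))
c=[onz(t,c1(p),.026,1) for p in[(498,118),(711,153),(697,233),(485,197)]]
m=np.mean(c,0);v=(c[0]+c[3]-c[1]-c[2])/2;print("caddy",m,np.linalg.norm(v),np.linalg.norm((c[0]+c[1]-c[2]-c[3])/2),v/np.linalg.norm(v),np.degrees(np.arctan2(-v[0],v[1])))
u=v/np.linalg.norm(v)
for k in(.077,0,-.077):print(k,m+u*k)
E
```

```text
mill [0.463 0.24  0.144] [0.4643 0.2387] [0.4615 0.2465]
salt [0.443 0.365 0.088] [0.4441 0.3641] [0.4416 0.3663]
jar [0.57  0.33  0.106] [0.5702 0.3302] [0.569  0.3301]
garlic [0.559 0.416 0.044] [0.5574 0.4122] [0.5564 0.4267]
cA [ 0.523 -0.019  0.02 ] [ 0.524  -0.0181] [ 0.5201 -0.0109]
cB [ 0.48  -0.246  0.018] [ 0.481  -0.2435] [ 0.4777 -0.2325]
cC [ 0.395 -0.227  0.02 ] [ 0.3968 -0.2251] [ 0.3938 -0.2175]
cD [ 0.441 -0.002  0.014] [ 0.4406 -0.002 ] [0.4404 0.0128]
saucerrim [0.397 0.143 0.009] [0.3989 0.1424] [0.3955 0.1484]
tumb base [0.371 0.289 0.012] [0.3716 0.2913] [0.3698 0.28  ]
tumb rim [0.372 0.285 0.099] [0.374  0.2873] [0.3705 0.2764]
orange [0.56  0.234 0.104] [0.5616 0.2351] [0.5603 0.2292]
caddy [ 0.46059026 -0.12221677] 0.2284262778896596 0.08553377103747621 [0.19023031 0.98173949] -10.966225018156308
0.077 [ 0.475238   -0.04662282]
0 [ 0.46059026 -0.12221677]
-0.077 [ 0.44594253 -0.19781071]
```

```bash
cat > plan.py <<'E'
import sys,json,numpy as np
from scipy.spatial.transform import Rotation as R
from cell import robot
# args: waypoints x,y,z,phi(deg of tool y) ; prints rows (shift in axes at row start, then turn)
def phi_of(Rm): return np.degrees(np.arctan2(Rm[1,1],Rm[0,1]))
o=robot.observe();p=np.array(o["position"]);Rm=R.from_quat(o["ee_rot"]).as_matrix()
ph=phi_of(Rm);print("now",p.round(4),"phi",ph.round(2),"tilt",Rm[:2,2].round(4),"t",o["time_s"],"open",round(o["opening"],3),"F",o["contact_force"].round(1),o["finger_force"])
step=float(sys.argv[1]) if len(sys.argv)>1 else .055
for a in sys.argv[2:]:
    x,y,z,f=map(float,a.split(","));g=np.array([x,y,z]);dph=(f-ph+180)%360-180
    n=max(1,int(np.ceil(max(np.linalg.norm(g-p)/step,abs(dph)/7.9))))
    rows=[]
    for i in range(n):
        c,s=np.cos(np.radians(ph)),np.sin(np.radians(ph))
        X=np.array([-s,c,0]);Y=np.array([c,s,0]);d=(g-p)/(n-i);t=((f-ph+180)%360-180)/(n-i)
        r=dict(dx=round(float(X@d),3),dy=round(float(Y@d),3),dz=round(float(-d[2]),3))
        if abs(t)>.3:r["az"]=round(-t/8,2);ph+=-r["az"]*8
        p=p+X*r["dx"]+Y*r["dy"]-np.array([0,0,r["dz"]]);rows.append(r)
    print(a,json.dumps(rows).replace(" ",""))
E
python3 plan.py .055 .43,-.25,.25,-50 .5,0,.25,-30 .5,.2,.25,-30 .57,.33,.2,-30
```

```text
now [ 0.2047 -0.6164  0.2216] phi -71.62 tilt [-0.0007  0.0016] t 0.1 open 1.002 F [-0.1  0.8  0.3] 0.0
.43,-.25,.25,-50 [{"dx":0.041,"dy":-0.035,"dz":-0.004,"az":-0.34},{"dx":0.043,"dy":-0.033,"dz":-0.003,"az":-0.34},{"dx":0.044,"dy":-0.03,"dz":-0.004,"az":-0.34},{"dx":0.046,"dy":-0.028,"dz":-0.003,"az":-0.34},{"dx":0.047,"dy":-0.026,"dz":-0.004,"az":-0.34},{"dx":0.048,"dy":-0.024,"dz":-0.003,"az":-0.33},{"dx":0.049,"dy":-0.022,"dz":-0.004,"az":-0.34},{"dx":0.05,"dy":-0.019,"dz":-0.003,"az":-0.33}]
.5,0,.25,-30 [{"dx":0.043,"dy":-0.029,"dz":-0.0,"az":-0.5},{"dx":0.045,"dy":-0.026,"dz":-0.0,"az":-0.5},{"dx":0.047,"dy":-0.023,"dz":-0.0,"az":-0.5},{"dx":0.048,"dy":-0.02,"dz":-0.0,"az":-0.5},{"dx":0.049,"dy":-0.017,"dz":-0.0,"az":-0.5}]
.5,.2,.25,-30 [{"dx":0.043,"dy":-0.025,"dz":-0.0},{"dx":0.043,"dy":-0.025,"dz":-0.0},{"dx":0.044,"dy":-0.025,"dz":-0.0},{"dx":0.043,"dy":-0.025,"dz":-0.0}]
.57,.33,.2,-30 [{"dx":0.049,"dy":-0.002,"dz":0.017},{"dx":0.049,"dy":-0.001,"dz":0.016},{"dx":0.05,"dy":-0.002,"dz":0.017}]
```

Request:
jog_arm(
  increments=[
    {"dx": 0.041,"dy": -0.035,"dz": -0.004,"az": -0.34},
    {"dx": 0.043,"dy": -0.033,"dz": -0.003,"az": -0.34},
    {"dx": 0.044,"dy": -0.03,"dz": -0.004,"az": -0.34},
    {"dx": 0.046,"dy": -0.028,"dz": -0.003,"az": -0.34},
    {"dx": 0.047,"dy": -0.026,"dz": -0.004,"az": -0.34},
    {"dx": 0.048,"dy": -0.024,"dz": -0.003,"az": -0.33},
    {"dx": 0.049,"dy": -0.022,"dz": -0.004,"az": -0.34},
    {"dx": 0.05,"dy": -0.019,"dz": -0.003,"az": -0.33},
  ],
)

```text
$.increments[0]: bad value
```

Request:
jog_arm(
  increments=[
    {"dx": 0.043,"dy": -0.029,"az": -0.5},
    {"dx": 0.045,"dy": -0.026,"az": -0.5},
    {"dx": 0.047,"dy": -0.023,"az": -0.5},
    {"dx": 0.048,"dy": -0.02,"az": -0.5},
    {"dx": 0.049,"dy": -0.017,"az": -0.5,"jaw": 0.8},
  ],
)

```text
$.increments[0]: bad value
```

```bash
python3 plan.py .055 .5,.2,.25,-30 .57,.33,.2,-30
```

```text
now [ 0.2047 -0.6164  0.2216] phi -71.62 tilt [-0.0007  0.0016] t 0.1 open 1.002 F [-0.1  0.8  0.3] 0.0
.5,.2,.25,-30 [{"dx":0.034,"dy":-0.043,"dz":-0.002,"az":-0.33},{"dx":0.036,"dy":-0.041,"dz":-0.002,"az":-0.32},{"dx":0.037,"dy":-0.039,"dz":-0.002,"az":-0.33},{"dx":0.039,"dy":-0.038,"dz":-0.002,"az":-0.32},{"dx":0.041,"dy":-0.036,"dz":-0.002,"az":-0.33},{"dx":0.042,"dy":-0.034,"dz":-0.002,"az":-0.32},{"dx":0.044,"dy":-0.032,"dz":-0.002,"az":-0.33},{"dx":0.045,"dy":-0.03,"dz":-0.002,"az":-0.32},{"dx":0.046,"dy":-0.028,"dz":-0.002,"az":-0.33},{"dx":0.048,"dy":-0.026,"dz":-0.001,"az":-0.32},{"dx":0.049,"dy":-0.023,"dz":-0.002,"az":-0.33},{"dx":0.05,"dy":-0.021,"dz":-0.001,"az":-0.32},{"dx":0.051,"dy":-0.019,"dz":-0.002,"az":-0.33},{"dx":0.051,"dy":-0.017,"dz":-0.001,"az":-0.32},{"dx":0.052,"dy":-0.014,"dz":-0.002,"az":-0.33},{"dx":0.053,"dy":-0.012,"dz":-0.001,"az":-0.32}]
.57,.33,.2,-30 [{"dx":0.049,"dy":-0.001,"dz":0.017},{"dx":0.049,"dy":-0.002,"dz":0.016},{"dx":0.05,"dy":-0.001,"dz":0.017}]
```

Request:
jog_arm(
  increments=[
    {"ax": 0,"ay": 0,"jaw": 1,"dx": 0.041,"dy": -0.035,"dz": -0.004,"az": -0.34},
    {"ax": 0,"ay": 0,"jaw": 1,"dx": 0.043,"dy": -0.033,"dz": -0.003,"az": -0.34},
    {"ax": 0,"ay": 0,"jaw": 1,"dx": 0.044,"dy": -0.03,"dz": -0.004,"az": -0.34},
    {"ax": 0,"ay": 0,"jaw": 1,"dx": 0.046,"dy": -0.028,"dz": -0.003,"az": -0.34},
    {"ax": 0,"ay": 0,"jaw": 1,"dx": 0.047,"dy": -0.026,"dz": -0.004,"az": -0.34},
    {"ax": 0,"ay": 0,"jaw": 1,"dx": 0.048,"dy": -0.024,"dz": -0.003,"az": -0.33},
    {"ax": 0,"ay": 0,"jaw": 1,"dx": 0.049,"dy": -0.022,"dz": -0.004,"az": -0.34},
    {"ax": 0,"ay": 0,"jaw": 1,"dx": 0.05,"dy": -0.019,"dz": -0.003,"az": -0.33},
  ],
)

```text
time_s: 1.1
position: [0.4307, -0.2492, 0.2505]
ee_rot: [0.94, 0.343, -0.0, 0.0]
contact_force: [0.7, 0.2, -0.3]
opening: 1.001
finger_force: 0.0
```

Request:
jog_arm(
  increments=[
    {"ax": 0,"ay": 0,"jaw": 1,"dx": 0.043,"dy": -0.029,"dz": 0,"az": -0.5},
    {"ax": 0,"ay": 0,"jaw": 1,"dx": 0.045,"dy": -0.026,"dz": 0,"az": -0.5},
    {"ax": 0,"ay": 0,"jaw": 1,"dx": 0.047,"dy": -0.023,"dz": 0,"az": -0.5},
    {"ax": 0,"ay": 0,"jaw": 1,"dx": 0.048,"dy": -0.02,"dz": 0,"az": -0.5},
    {"ax": 0,"ay": 0,"jaw": 0.8,"dx": 0.049,"dy": -0.017,"dz": 0,"az": -0.5},
  ],
)

```text
time_s: 1.72
position: [0.5003, 0.0011, 0.2503]
ee_rot: [0.866, 0.501, -0.0, 0.0]
contact_force: [0.3, 0.2, 0.5]
opening: 0.945
finger_force: 0.0
```

Request:
jog_arm(
  increments=[
    {"ax": 0,"ay": 0,"az": 0,"jaw": 0.8,"dx": 0.043,"dy": -0.025,"dz": 0},
    {"ax": 0,"ay": 0,"az": 0,"jaw": 0.8,"dx": 0.043,"dy": -0.025,"dz": 0},
    {"ax": 0,"ay": 0,"az": 0,"jaw": 0.8,"dx": 0.043,"dy": -0.025,"dz": 0},
    {"ax": 0,"ay": 0,"az": 0,"jaw": 0.8,"dx": 0.043,"dy": -0.025,"dz": 0},
    {"ax": 0,"ay": 0,"az": 0,"jaw": 0.8,"dx": 0.049,"dy": -0.002,"dz": 0.017},
    {"ax": 0,"ay": 0,"az": 0,"jaw": 0.8,"dx": 0.049,"dy": -0.001,"dz": 0.016},
    {"ax": 0,"ay": 0,"az": 0,"jaw": 0.8,"dx": 0.05,"dy": -0.002,"dz": 0.017},
  ],
)

```text
time_s: 2.6
position: [0.5705, 0.3298, 0.1993]
ee_rot: [0.866, 0.499, -0.0, 0.0]
contact_force: [-0.3, -0.6, 0.5]
opening: 0.799
finger_force: 0.0
```

```bash
python3 plan.py .045 .570,.330,.126,-30 .57,.33,.046,-30
python3 - <<'E'
from cell import robot
import cv2
a=robot.grab_frame("side")["img"][120:320,100:350,::-1];b=robot.grab_frame("top")["img"][90:290,60:230,::-1]
cv2.imwrite("pics/j1.png",cv2.resize(cv2.hconcat([a,b]),None,fx=1.9,fy=1.9,interpolation=cv2.INTER_CUBIC))
E
```

```text
now [0.5705 0.3298 0.1993] phi -30.09 tilt [-0.0004 -0.0009] t 2.6 open 0.799 F [-0.3 -0.6  0.5] 0.0
.570,.330,.126,-30 [{"dx":-0.0,"dy":-0.0,"dz":0.037},{"dx":-0.0,"dy":-0.001,"dz":0.036}]
.57,.33,.046,-30 [{"dx":-0.0,"dy":0.0,"dz":0.04},{"dx":-0.0,"dy":0.0,"dz":0.04}]
```

View pics/j1.png

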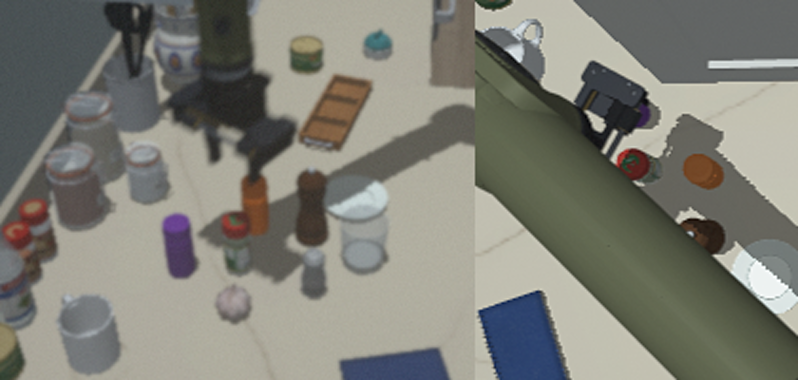

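The gripper hangs above the red-capped jar, fingers clear of its neighbours (side tips at (212,158) and (255,180), cap below at (236,225)). I descend and grip.

Request:
jog_arm(
  increments=[
    {"ax": 0,"ay": 0,"az": 0,"jaw": 0.8,"dx": 0,"dy": 0,"dz": 0.037},
    {"ax": 0,"ay": 0,"az": 0,"jaw": 0.8,"dx": 0,"dy": 0,"dz": 0.037},
    {"ax": 0,"ay": 0,"az": 0,"jaw": 0.8,"dx": 0,"dy": 0,"dz": 0.027},
    {"ax": 0,"ay": 0,"az": 0,"jaw": 0.8,"dx": 0,"dy": 0,"dz": 0.027},
    {"ax": 0,"ay": 0,"az": 0,"jaw": 0.8,"dx": 0,"dy": 0,"dz": 0.025},
  ],
)

```text
time_s: 3.32
position: [0.5694, 0.328, 0.0465]
ee_rot: [0.866, 0.5, -0.0, 0.0]
contact_force: [-0.4, 0.6, -0.4]
opening: 0.799
finger_force: 0.0
```

Request:
jog_arm(
  increments=[
    {"ax": 0,"ay": 0,"az": 0,"jaw": 0.6,"dx": 0,"dy": 0,"dz": 0},
    {"ax": 0,"ay": 0,"az": 0,"jaw": 0.5,"dx": 0,"dy": 0,"dz": 0},
    {"ax": 0,"ay": 0,"az": 0,"jaw": 0.4,"dx": 0,"dy": 0,"dz": 0},
    {"ax": 0,"ay": 0,"az": 0,"jaw": 0.3,"dx": 0,"dy": 0,"dz": 0},
    {"ax": 0,"ay": 0,"az": 0,"jaw": 0.3,"dx": 0,"dy": 0,"dz": 0},
  ],
  force=15,
)

```text
time_s: 3.95
position: [0.5702, 0.3297, 0.0489]
ee_rot: [0.866, 0.5, 0.001, 0.0]
contact_force: [-1.0, -0.3, 5.4]
opening: 0.51
finger_force: 15.0
```

Request:
jog_arm(
  increments=[
    {"ax": 0,"ay": 0,"az": 0,"jaw": 0.3,"dx": 0,"dy": 0,"dz": -0.01},
    {"ax": 0,"ay": 0,"az": 0,"jaw": 0.3,"dx": 0,"dy": 0,"dz": -0.02},
    {"ax": 0,"ay": 0,"az": 0,"jaw": 0.3,"dx": 0,"dy": 0,"dz": 0},
  ],
)

```text
time_s: 4.32
position: [0.5707, 0.3302, 0.08]
ee_rot: [0.866, 0.5, 0.002, -0.0]
contact_force: [0.6, 0.6, -1.4]
opening: 0.507
finger_force: 15.0
```

```bash
python3 plan.py .05 .53,.3,.24,-30 .46,.2,.24,-25 .475,-.047,.24,-11
python3 - <<'E'
from cell import robot
import cv2
a=robot.grab_frame("side")["img"][160:310,160:300,::-1]
cv2.imwrite("pics/j2.png",cv2.resize(a,None,fx=3.8,fy=3.8,interpolation=cv2.INTER_CUBIC))
E
```

```text
now [0.5707 0.3302 0.08  ] phi -30.03 tilt [0.0034 0.002 ] t 4.325 open 0.507 F [ 0.6  0.6 -1.4] 14.969205216038972
.53,.3,.24,-30 [{"dx":-0.012,"dy":-0.005,"dz":-0.04},{"dx":-0.012,"dy":-0.005,"dz":-0.04},{"dx":-0.011,"dy":-0.005,"dz":-0.04},{"dx":-0.012,"dy":-0.005,"dz":-0.04}]
.46,.2,.24,-25 [{"dx":-0.04,"dy":-0.004,"dz":0.0,"az":-0.21},{"dx":-0.04,"dy":-0.005,"dz":0.0,"az":-0.21},{"dx":-0.041,"dy":-0.005,"dz":0.0,"az":-0.21}]
.475,-.047,.24,-11 [{"dx":-0.043,"dy":0.024,"dz":0.0,"az":-0.35},{"dx":-0.045,"dy":0.021,"dz":0.0,"az":-0.35},{"dx":-0.046,"dy":0.019,"dz":0.0,"az":-0.35},{"dx":-0.046,"dy":0.017,"dz":0.0,"az":-0.35},{"dx":-0.047,"dy":0.015,"dz":0.0,"az":-0.35}]
```

View pics/j2.png

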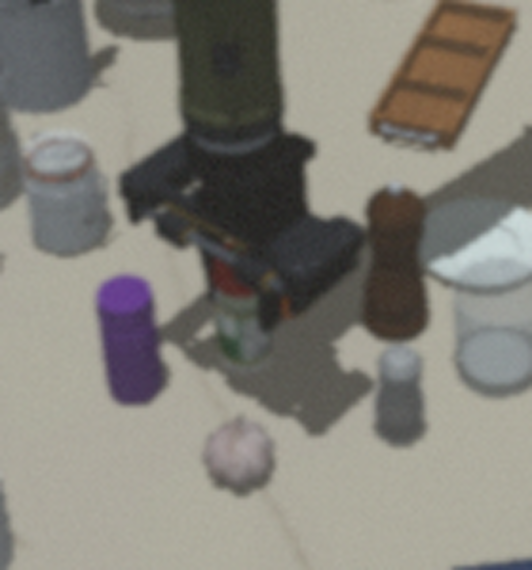

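The jar is lifted upright in the fingers (bottom near (245,355)), nothing else disturbed. On to the saucer-side compartment.

Request:
jog_arm(
  increments=[
    {"ax": 0,"ay": 0,"az": 0,"jaw": 0.3,"dx": 0,"dy": 0,"dz": -0.04},
    {"ax": 0,"ay": 0,"az": 0,"jaw": 0.3,"dx": -0.012,"dy": -0.005,"dz": -0.04},
    {"ax": 0,"ay": 0,"az": 0,"jaw": 0.3,"dx": -0.012,"dy": -0.005,"dz": -0.04},
    {"ax": 0,"ay": 0,"az": 0,"jaw": 0.3,"dx": -0.023,"dy": -0.01,"dz": -0.04},
    {"ax": 0,"ay": 0,"az": -0.21,"jaw": 0.3,"dx": -0.04,"dy": -0.004,"dz": 0},
    {"ax": 0,"ay": 0,"az": -0.21,"jaw": 0.3,"dx": -0.04,"dy": -0.005,"dz": 0},
    {"ax": 0,"ay": 0,"az": -0.21,"jaw": 0.3,"dx": -0.041,"dy": -0.005,"dz": 0},
  ],
)

```text
time_s: 5.25
position: [0.4578, 0.1976, 0.2369]
ee_rot: [0.843, 0.538, -0.0, -0.0]
contact_force: [-0.5, -0.7, -1.1]
opening: 0.508
finger_force: 15.0
```

Request:
jog_arm(
  increments=[
    {"ax": 0,"ay": 0,"az": -0.35,"jaw": 0.3,"dx": -0.043,"dy": 0.024,"dz": 0},
    {"ax": 0,"ay": 0,"az": -0.35,"jaw": 0.3,"dx": -0.045,"dy": 0.021,"dz": 0},
    {"ax": 0,"ay": 0,"az": -0.35,"jaw": 0.3,"dx": -0.046,"dy": 0.019,"dz": 0},
    {"ax": 0,"ay": 0,"az": -0.35,"jaw": 0.3,"dx": -0.046,"dy": 0.017,"dz": 0},
    {"ax": 0,"ay": 0,"az": -0.35,"jaw": 0.3,"dx": -0.047,"dy": 0.015,"dz": 0},
    {"ax": 0,"ay": 0,"az": 0,"jaw": 0.3,"dx": 0,"dy": 0,"dz": 0},
  ],
)

```text
time_s: 6.0
position: [0.4735, -0.0527, 0.2367]
ee_rot: [0.774, 0.633, -0.001, -0.0]
contact_force: [0.3, 0.4, -0.7]
opening: 0.508
finger_force: 15.0
```

```bash
python3 plan.py .05 .475,-.047,.095,-11
```

```text
now [ 0.4735 -0.0527  0.2367] phi -11.42 tilt [-0.0015 -0.0009] t 6.0 open 0.508 F [ 0.3  0.4 -0.7] 14.96880591090303
.475,-.047,.095,-11 [{"dx":0.002,"dy":0.0,"dz":0.047},{"dx":0.002,"dy":0.0,"dz":0.047},{"dx":0.002,"dy":0.0,"dz":0.048,"az":-0.05}]
```

Request:
jog_arm(
  increments=[
    {"ax": 0,"ay": 0,"az": 0,"jaw": 0.3,"dx": 0.002,"dy": 0.001,"dz": 0.047},
    {"ax": 0,"ay": 0,"az": 0,"jaw": 0.3,"dx": 0.002,"dy": 0,"dz": 0.047},
    {"ax": 0,"ay": 0,"az": 0,"jaw": 0.3,"dx": 0.002,"dy": 0,"dz": 0.038},
    {"ax": 0,"ay": 0,"az": 0,"jaw": 0.3,"dx": 0,"dy": 0,"dz": 0.02},
    {"ax": 0,"ay": 0,"az": 0,"jaw": 0.3,"dx": 0,"dy": 0,"dz": 0.01},
    {"ax": 0,"ay": 0,"az": 0,"jaw": 0.3,"dx": 0,"dy": 0,"dz": 0.008},
    {"ax": 0,"ay": 0,"az": 0,"jaw": 0.3,"dx": 0,"dy": 0,"dz": 0.004},
    {"ax": 0,"ay": 0,"az": 0,"jaw": 0.3,"dx": 0,"dy": 0,"dz": 0},
  ],
)

```text
time_s: 7.0
position: [0.4766, -0.0423, 0.0638]
ee_rot: [0.772, 0.636, 0.0, 0.0]
contact_force: [-0.6, -0.1, -0.7]
opening: 0.507
finger_force: 15.0
```

Request:
jog_arm(
  increments=[
    {"ax": 0,"ay": 0,"az": 0,"jaw": 0.3,"dx": -0.004,"dy": -0.001,"dz": 0.002},
    {"ax": 0,"ay": 0,"az": 0,"jaw": 0.3,"dx": 0,"dy": 0,"dz": 0.002},
    {"ax": 0,"ay": 0,"az": 0,"jaw": 0.3,"dx": 0,"dy": 0,"dz": 0.001},
    {"ax": 0,"ay": 0,"az": 0,"jaw": 0.3,"dx": 0,"dy": 0,"dz": 0},
  ],
)

```text
time_s: 7.5
position: [0.4745, -0.0459, 0.0585]
ee_rot: [0.771, 0.636, -0.0, -0.0]
contact_force: [0.5, -0.8, -1.0]
opening: 0.511
finger_force: 15.0
```

```bash
python3 - <<'E'
from cell import robot
import cv2
f=robot.grab_frame("side")["img"][120:230,220:330,::-1];t=robot.grab_frame("top")["img"][150:260,220:370,::-1]
cv2.imwrite("pics/j3.png",cv2.resize(cv2.hconcat([f,t]),None,fx=3,fy=3,interpolation=cv2.INTER_CUBIC))
E
```

```text
(no output)
```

View pics/j3.png

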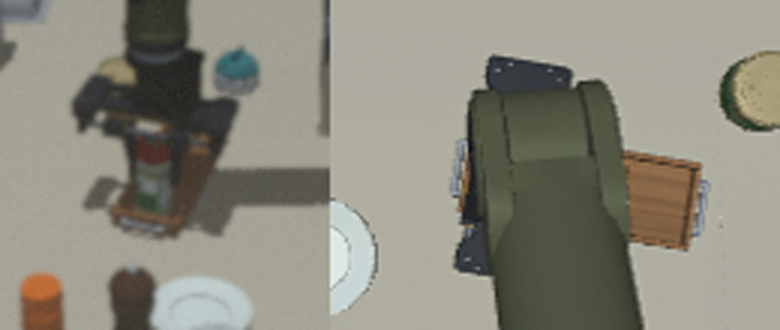

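The jar is between the rims of the saucer-side compartment (side crop, jar base about (150,205)), not yet touching. Lower the last millimetres, then release.

Request:
jog_arm(
  increments=[
    {"ax": 0,"ay": 0,"az": 0,"jaw": 0.3,"dx": 0,"dy": 0,"dz": 0.001},
    {"ax": 0,"ay": 0,"az": 0,"jaw": 0.3,"dx": 0,"dy": 0,"dz": 0.001},
    {"ax": 0,"ay": 0,"az": 0,"jaw": 0.3,"dx": 0,"dy": 0,"dz": 0.001},
    {"ax": 0,"ay": 0,"az": 0,"jaw": 0.3,"dx": 0,"dy": 0,"dz": 0},
  ],
)

```text
time_s: 8.1
position: [0.4746, -0.046, 0.0566]
ee_rot: [0.772, 0.636, -0.001, 0.0]
contact_force: [-4.4, -0.8, 9.3]
opening: 0.505
finger_force: 15.0
```

Contact. Back off 1 mm, then release.

Request:
jog_arm(
  increments=[
    {"ax": 0,"ay": 0,"az": 0,"jaw": 0.45,"dx": 0,"dy": 0,"dz": -0.001},
    {"ax": 0,"ay": 0,"az": 0,"jaw": 0.55,"dx": 0,"dy": 0,"dz": 0},
    {"ax": 0,"ay": 0,"az": 0,"jaw": 0.7,"dx": 0,"dy": 0,"dz": 0},
    {"ax": 0,"ay": 0,"az": 0,"jaw": 0.8,"dx": 0,"dy": 0,"dz": 0},
    {"ax": 0,"ay": 0,"az": 0,"jaw": 0.8,"dx": 0,"dy": 0,"dz": -0.02},
    {"ax": 0,"ay": 0,"az": 0,"jaw": 0.8,"dx": 0,"dy": 0,"dz": -0.05},
    {"ax": 0,"ay": 0,"az": 0,"jaw": 0.8,"dx": 0,"dy": 0,"dz": -0.05},
    {"ax": 0,"ay": 0,"az": 0,"jaw": 0.8,"dx": 0,"dy": 0,"dz": -0.05},
  ],
)

```text
time_s: 9.1
position: [0.4744, -0.0459, 0.2281]
ee_rot: [0.771, 0.636, -0.0, 0.0]
contact_force: [0.1, -0.2, 0.3]
opening: 0.799
finger_force: 0.0
```

```bash
python3 plan.py .05 .475,.15,.23,-25  .443,.365,.2,-30 .443,.365,.029,-30
```

```text
now [ 0.4744 -0.0459  0.2281] phi -10.97 tilt [ 0.0002 -0.0004] t 9.1 open 0.799 F [ 0.1 -0.2  0.3] 0.0
.475,.15,.23,-25 [{"dx":0.048,"dy":-0.009,"dz":-0.0,"az":0.44},{"dx":0.048,"dy":-0.012,"dz":-0.001,"az":0.44},{"dx":0.046,"dy":-0.015,"dz":-0.0,"az":0.44},{"dx":0.046,"dy":-0.018,"dz":-0.001,"az":0.43}]
.443,.365,.2,-30 [{"dx":0.036,"dy":-0.024,"dz":0.006,"az":0.13},{"dx":0.036,"dy":-0.025,"dz":0.006,"az":0.12},{"dx":0.035,"dy":-0.025,"dz":0.006,"az":0.13},{"dx":0.035,"dy":-0.026,"dz":0.006,"az":0.12},{"dx":0.035,"dy":-0.026,"dz":0.006,"az":0.13}]
.443,.365,.029,-30 [{"dx":-0.0,"dy":-0.0,"dz":0.043},{"dx":-0.0,"dy":-0.0,"dz":0.043},{"dx":-0.0,"dy":-0.0,"dz":0.043},{"dx":-0.0,"dy":-0.0,"dz":0.042}]
```

Request:
jog_arm(
  increments=[
    {"ax": 0,"ay": 0,"az": 0.44,"jaw": 0.8,"dx": 0.048,"dy": -0.009,"dz": 0},
    {"ax": 0,"ay": 0,"az": 0.44,"jaw": 0.8,"dx": 0.048,"dy": -0.012,"dz": -0.001},
    {"ax": 0,"ay": 0,"az": 0.44,"jaw": 0.8,"dx": 0.046,"dy": -0.015,"dz": 0},
    {"ax": 0,"ay": 0,"az": 0.43,"jaw": 0.8,"dx": 0.046,"dy": -0.018,"dz": -0.001},
  ],
)

```text
time_s: 9.6
position: [0.4753, 0.1514, 0.2286]
ee_rot: [0.844, 0.536, 0.0, 0.0]
contact_force: [-0.5, 0.0, -0.3]
opening: 0.803
finger_force: 0.0
```

Request:
jog_arm(
  increments=[
    {"ax": 0,"ay": 0,"az": 0.13,"jaw": 0.8,"dx": 0.036,"dy": -0.024,"dz": 0},
    {"ax": 0,"ay": 0,"az": 0.12,"jaw": 0.8,"dx": 0.036,"dy": -0.025,"dz": 0.006},
    {"ax": 0,"ay": 0,"az": 0.13,"jaw": 0.8,"dx": 0.035,"dy": -0.025,"dz": 0.006},
    {"ax": 0,"ay": 0,"az": 0.12,"jaw": 0.8,"dx": 0.035,"dy": -0.026,"dz": 0.006},
    {"ax": 0,"ay": 0,"az": 0.13,"jaw": 0.8,"dx": 0.035,"dy": -0.026,"dz": 0.012},
    {"ax": 0,"ay": 0,"az": 0,"jaw": 0.8,"dx": 0,"dy": 0,"dz": 0.03},
    {"ax": 0,"ay": 0,"az": 0,"jaw": 0.8,"dx": 0,"dy": 0,"dz": 0},
  ],
)

```text
time_s: 10.48
position: [0.4421, 0.3641, 0.1663]
ee_rot: [0.866, 0.5, -0.002, 0.0]
contact_force: [-0.2, -1.0, -0.5]
opening: 0.799
finger_force: 0.0
```

```bash
python3 plan.py .045 .443,.365,.100,-30 .443,.365,.027,-30
python3 - <<'E'
from cell import robot
import cv2
a=robot.grab_frame("side")["img"][120:300,180:360,::-1];b=robot.grab_frame("top")["img"][150:330,90:330,::-1]
cv2.imwrite("pics/s1.png",cv2.resize(cv2.hconcat([a,b]),None,fx=1.9,fy=1.9,interpolation=cv2.INTER_CUBIC))
E
```

```text
now [0.4421 0.3641 0.1663] phi -29.95 tilt [-0.0041 -0.0027] t 10.475 open 0.799 F [-0.2 -1.  -0.5] 0.0
.443,.365,.100,-30 [{"dx":0.001,"dy":0.0,"dz":0.033},{"dx":0.0,"dy":0.0,"dz":0.033}]
.443,.365,.027,-30 [{"dx":0.0,"dy":0.0,"dz":0.037},{"dx":0.0,"dy":0.0,"dz":0.036}]
```

View pics/s1.png

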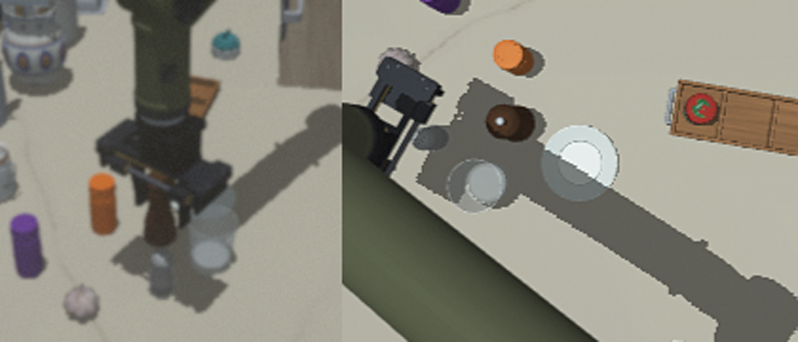

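The jar stands in its compartment (cap at (700,108), with its base a bit right as expected); the open gripper is above the shaker at (160,270). Descend and grip.

Request:
jog_arm(
  increments=[
    {"ax": 0,"ay": 0,"az": 0,"jaw": 0.8,"dx": 0.001,"dy": 0,"dz": 0.033},
    {"ax": 0,"ay": 0,"az": 0,"jaw": 0.8,"dx": 0,"dy": 0,"dz": 0.033},
    {"ax": 0,"ay": 0,"az": 0,"jaw": 0.8,"dx": 0,"dy": 0,"dz": 0.027},
    {"ax": 0,"ay": 0,"az": 0,"jaw": 0.8,"dx": 0,"dy": 0,"dz": 0.027},
    {"ax": 0,"ay": 0,"az": 0,"jaw": 0.8,"dx": 0,"dy": 0,"dz": 0.019},
  ],
)

```text
time_s: 11.2
position: [0.4453, 0.3652, 0.0297]
ee_rot: [0.867, 0.499, 0.001, 0.0]
contact_force: [0.6, 0.3, -0.3]
opening: 0.801
finger_force: 0.0
```

Request:
jog_arm(
  increments=[
    {"ax": 0,"ay": 0,"az": 0,"jaw": 0.6,"dx": 0,"dy": 0,"dz": 0},
    {"ax": 0,"ay": 0,"az": 0,"jaw": 0.5,"dx": 0,"dy": 0,"dz": 0},
    {"ax": 0,"ay": 0,"az": 0,"jaw": 0.4,"dx": 0,"dy": 0,"dz": 0},
    {"ax": 0,"ay": 0,"az": 0,"jaw": 0.3,"dx": 0,"dy": 0,"dz": 0},
    {"ax": 0,"ay": 0,"az": 0,"jaw": 0.3,"dx": 0,"dy": 0,"dz": 0},
  ],
)

```text
time_s: 11.82
position: [0.444, 0.3667, 0.0304]
ee_rot: [0.866, 0.5, 0.001, -0.0]
contact_force: [-2.4, 0.2, 5.1]
opening: 0.471
finger_force: 15.2
```

Request:
jog_arm(
  increments=[
    {"ax": 0,"ay": 0,"az": 0,"jaw": 0.3,"dx": 0,"dy": 0,"dz": -0.01},
    {"ax": 0,"ay": 0,"az": 0,"jaw": 0.3,"dx": 0,"dy": 0,"dz": -0.02},
    {"ax": 0,"ay": 0,"az": 0,"jaw": 0.3,"dx": 0,"dy": 0,"dz": -0.04},
    {"ax": 0,"ay": 0,"az": 0,"jaw": 0.3,"dx": 0,"dy": 0,"dz": -0.05},
    {"ax": 0,"ay": 0,"az": 0,"jaw": 0.3,"dx": 0,"dy": 0,"dz": -0.05},
    {"ax": 0,"ay": 0,"az": 0,"jaw": 0.3,"dx": 0,"dy": 0,"dz": -0.03},
    {"ax": 0,"ay": 0,"az": 0,"jaw": 0.3,"dx": 0,"dy": 0,"dz": 0},
  ],
)

```text
time_s: 12.7
position: [0.4449, 0.3673, 0.2331]
ee_rot: [0.866, 0.5, 0.003, 0.0]
contact_force: [-0.1, -0.2, -0.9]
opening: 0.467
finger_force: 14.8
```

```bash
python3 plan.py .05 .475,.15,.22,-25  .47,-.05,.22,-11 .446,-.198,.22,-11
```

```text
now [0.4449 0.3673 0.2331] phi -30.02 tilt [0.0052 0.0028] t 12.7 open 0.467 F [-0.1 -0.2 -0.9] 14.752626220797538
.475,.15,.22,-25 [{"dx":-0.035,"dy":0.027,"dz":0.003,"az":-0.13},{"dx":-0.035,"dy":0.026,"dz":0.003,"az":-0.12},{"dx":-0.035,"dy":0.026,"dz":0.002,"az":-0.13},{"dx":-0.036,"dy":0.025,"dz":0.003,"az":-0.12},{"dx":-0.037,"dy":0.025,"dz":0.002,"az":-0.13}]
.47,-.05,.22,-11 [{"dx":-0.046,"dy":0.02,"dz":0.0,"az":-0.44},{"dx":-0.047,"dy":0.017,"dz":0.0,"az":-0.44},{"dx":-0.048,"dy":0.014,"dz":0.0,"az":-0.43},{"dx":-0.048,"dy":0.011,"dz":0.0,"az":-0.44}]
.446,-.198,.22,-11 [{"dx":-0.037,"dy":0.001,"dz":0.0},{"dx":-0.038,"dy":0.001,"dz":0.0},{"dx":-0.037,"dy":0.001,"dz":0.0},{"dx":-0.038,"dy":0.002,"dz":0.0}]
```

Request:
jog_arm(
  increments=[
    {"ax": 0,"ay": 0,"az": -0.13,"jaw": 0.3,"dx": -0.035,"dy": 0.027,"dz": 0},
    {"ax": 0,"ay": 0,"az": -0.12,"jaw": 0.3,"dx": -0.035,"dy": 0.026,"dz": 0},
    {"ax": 0,"ay": 0,"az": -0.13,"jaw": 0.3,"dx": -0.035,"dy": 0.026,"dz": 0},
    {"ax": 0,"ay": 0,"az": -0.12,"jaw": 0.3,"dx": -0.036,"dy": 0.025,"dz": 0},
    {"ax": 0,"ay": 0,"az": -0.13,"jaw": 0.3,"dx": -0.037,"dy": 0.025,"dz": 0},
    {"ax": 0,"ay": 0,"az": -0.44,"jaw": 0.3,"dx": -0.046,"dy": 0.02,"dz": 0},
    {"ax": 0,"ay": 0,"az": -0.44,"jaw": 0.3,"dx": -0.047,"dy": 0.017,"dz": 0},
    {"ax": 0,"ay": 0,"az": -0.43,"jaw": 0.3,"dx": -0.048,"dy": 0.014,"dz": 0},
  ],
)

```text
time_s: 13.7
position: [0.4691, -0.0037, 0.2288]
ee_rot: [0.79, 0.613, -0.001, -0.0]
contact_force: [-0.2, 0.2, -1.2]
opening: 0.471
finger_force: 14.8
```

Request:
jog_arm(
  increments=[
    {"ax": 0,"ay": 0,"az": -0.44,"jaw": 0.3,"dx": -0.048,"dy": 0.011,"dz": 0},
    {"ax": 0,"ay": 0,"az": 0,"jaw": 0.3,"dx": -0.037,"dy": 0.001,"dz": 0},
    {"ax": 0,"ay": 0,"az": 0,"jaw": 0.3,"dx": -0.038,"dy": 0.001,"dz": 0},
    {"ax": 0,"ay": 0,"az": 0,"jaw": 0.3,"dx": -0.037,"dy": 0.001,"dz": 0},
    {"ax": 0,"ay": 0,"az": 0,"jaw": 0.3,"dx": -0.038,"dy": 0.002,"dz": 0.03},
    {"ax": 0,"ay": 0,"az": 0,"jaw": 0.3,"dx": 0,"dy": 0,"dz": 0.03},
    {"ax": 0,"ay": 0,"az": 0,"jaw": 0.3,"dx": 0,"dy": 0,"dz": 0},
    {"ax": 0,"ay": 0,"az": 0,"jaw": 0.3,"dx": 0,"dy": 0,"dz": 0},
  ],
)

```text
time_s: 14.7
position: [0.4456, -0.1989, 0.1702]
ee_rot: [0.771, 0.637, 0.0, 0.0]
contact_force: [0.4, -0.8, -0.0]
opening: 0.469
finger_force: 14.8
```

```bash
python3 plan.py .05 .446,-.198,.06,-11
```

```text
now [ 0.4456 -0.1989  0.1702] phi -10.91 tilt [ 0.0006 -0.0002] t 14.7 open 0.469 F [ 0.4 -0.8 -0. ] 14.755230817972915
.446,-.198,.06,-11 [{"dx":0.0,"dy":0.0,"dz":0.037},{"dx":0.0,"dy":0.0,"dz":0.037},{"dx":0.001,"dy":0.0,"dz":0.036}]
```

Request:
jog_arm(
  increments=[
    {"ax": 0,"ay": 0,"az": 0,"jaw": 0.3,"dx": 0,"dy": 0,"dz": 0.04},
    {"ax": 0,"ay": 0,"az": 0,"jaw": 0.3,"dx": 0,"dy": 0,"dz": 0.04},
    {"ax": 0,"ay": 0,"az": 0,"jaw": 0.3,"dx": 0,"dy": 0,"dz": 0.028},
    {"ax": 0,"ay": 0,"az": 0,"jaw": 0.3,"dx": 0,"dy": 0,"dz": 0.014},
    {"ax": 0,"ay": 0,"az": 0,"jaw": 0.3,"dx": 0,"dy": 0,"dz": 0.006},
    {"ax": 0,"ay": 0,"az": 0,"jaw": 0.3,"dx": 0,"dy": 0,"dz": 0.002},
    {"ax": 0,"ay": 0,"az": 0,"jaw": 0.3,"dx": 0,"dy": 0,"dz": 0},
  ],
)

```text
time_s: 15.58
position: [0.4458, -0.1997, 0.0404]
ee_rot: [0.772, 0.636, 0.0, 0.001]
contact_force: [0.2, 0.2, -0.6]
opening: 0.472
finger_force: 14.8
```

Request:
jog_arm(
  increments=[
    {"ax": 0,"ay": 0,"az": 0,"jaw": 0.3,"dx": 0,"dy": 0,"dz": 0.001},
    {"ax": 0,"ay": 0,"az": 0,"jaw": 0.3,"dx": 0,"dy": 0,"dz": 0.001},
    {"ax": 0,"ay": 0,"az": 0,"jaw": 0.3,"dx": 0,"dy": 0,"dz": 0},
  ],
)

```text
time_s: 15.95
position: [0.4456, -0.1999, 0.0384]
ee_rot: [0.772, 0.636, -0.0, 0.001]
contact_force: [-1.6, 0.1, 4.3]
opening: 0.476
finger_force: 15.2
```

Request:
jog_arm(
  increments=[
    {"ax": 0,"ay": 0,"az": 0,"jaw": 0.45,"dx": 0,"dy": 0,"dz": 0},
    {"ax": 0,"ay": 0,"az": 0,"jaw": 0.55,"dx": 0,"dy": 0,"dz": 0},
    {"ax": 0,"ay": 0,"az": 0,"jaw": 0.7,"dx": 0,"dy": 0,"dz": 0},
    {"ax": 0,"ay": 0,"az": 0,"jaw": 0.8,"dx": 0,"dy": 0,"dz": 0},
    {"ax": 0,"ay": 0,"az": 0,"jaw": 0.8,"dx": 0,"dy": 0,"dz": -0.03},
    {"ax": 0,"ay": 0,"az": 0,"jaw": 0.8,"dx": 0,"dy": 0,"dz": -0.06},
    {"ax": 0,"ay": 0,"az": 0,"jaw": 0.8,"dx": 0,"dy": 0,"dz": -0.06},
    {"ax": 0,"ay": 0,"az": 0,"jaw": 0.8,"dx": 0,"dy": 0,"dz": -0.04},
  ],
)

```text
time_s: 16.95
position: [0.4459, -0.1995, 0.2305]
ee_rot: [0.771, 0.636, 0.0, 0.002]
contact_force: [0.5, -0.4, -0.4]
opening: 0.798
finger_force: 0.0
```

```bash
python3 plan.py .05 .472,-.03,.23,-11 .463,.2395,.23,-11 .463,.2395,.103,-11
```

```text
now [ 0.4459 -0.1995  0.2305] phi -10.97 tilt [ 0.0026 -0.0019] t 16.95 open 0.798 F [ 0.5 -0.4 -0.4] 0.0
.472,-.03,.23,-11 [{"dx":0.043,"dy":-0.002,"dz":0.0},{"dx":0.043,"dy":-0.002,"dz":0.0},{"dx":0.043,"dy":-0.001,"dz":0.0},{"dx":0.042,"dy":-0.002,"dz":0.0}]
.463,.2395,.23,-11 [{"dx":0.044,"dy":-0.01,"dz":0.0},{"dx":0.044,"dy":-0.01,"dz":0.0},{"dx":0.044,"dy":-0.01,"dz":0.0},{"dx":0.044,"dy":-0.01,"dz":0.0},{"dx":0.044,"dy":-0.01,"dz":0.0},{"dx":0.043,"dy":-0.01,"dz":0.0}]
.463,.2395,.103,-11 [{"dx":0.0,"dy":0.0,"dz":0.042},{"dx":0.0,"dy":0.0,"dz":0.043},{"dx":0.0,"dy":0.0,"dz":0.042}]
```

Request:
jog_arm(
  increments=[
    {"ax": 0,"ay": 0,"az": 0,"jaw": 0.8,"dx": 0.043,"dy": -0.002,"dz": 0},
    {"ax": 0,"ay": 0,"az": 0,"jaw": 0.8,"dx": 0.043,"dy": -0.002,"dz": 0},
    {"ax": 0,"ay": 0,"az": 0,"jaw": 0.8,"dx": 0.043,"dy": -0.001,"dz": 0},
    {"ax": 0,"ay": 0,"az": 0,"jaw": 0.8,"dx": 0.042,"dy": -0.002,"dz": 0},
    {"ax": 0,"ay": 0,"az": 0,"jaw": 0.8,"dx": 0.044,"dy": -0.01,"dz": 0},
    {"ax": 0,"ay": 0,"az": 0,"jaw": 0.8,"dx": 0.044,"dy": -0.01,"dz": 0},
    {"ax": 0,"ay": 0,"az": 0,"jaw": 0.8,"dx": 0.044,"dy": -0.01,"dz": 0},
    {"ax": 0,"ay": 0,"az": 0,"jaw": 0.8,"dx": 0.044,"dy": -0.01,"dz": 0},
  ],
)

```text
time_s: 17.95
position: [0.4648, 0.1516, 0.2275]
ee_rot: [0.772, 0.636, -0.0, 0.0]
contact_force: [1.3, -0.3, -0.0]
opening: 0.797
finger_force: 0.0
```

Request:
jog_arm(
  increments=[
    {"ax": 0,"ay": 0,"az": 0,"jaw": 0.8,"dx": 0.044,"dy": -0.01,"dz": 0},
    {"ax": 0,"ay": 0,"az": 0,"jaw": 0.8,"dx": 0.043,"dy": -0.01,"dz": 0},
    {"ax": 0,"ay": 0,"az": 0,"jaw": 0.8,"dx": 0,"dy": 0,"dz": 0.03},
    {"ax": 0,"ay": 0,"az": 0,"jaw": 0.8,"dx": 0,"dy": 0,"dz": 0},
    {"ax": 0,"ay": 0,"az": 0,"jaw": 0.8,"dx": 0,"dy": 0,"dz": 0},
  ],
)

```text
time_s: 18.58
position: [0.4624, 0.2389, 0.198]
ee_rot: [0.772, 0.636, 0.0, 0.0]
contact_force: [-1.1, 0.4, 0.2]
opening: 0.801
finger_force: 0.0
```

```bash
python3 plan.py .05 .463,.2395,.103,-11
python3 - <<'E'
from cell import robot
import cv2
a=robot.grab_frame("side")["img"][120:300,180:360,::-1];b=robot.grab_frame("top")["img"][150:330,90:370,::-1]
cv2.imwrite("pics/m1.png",cv2.resize(cv2.hconcat([a,b]),None,fx=1.7,fy=1.7,interpolation=cv2.INTER_CUBIC))
E
```

```text
now [0.4624 0.2389 0.198 ] phi -11.04 tilt [ 0.0003 -0.0001] t 18.575 open 0.801 F [-1.1  0.4  0.2] 0.0
.463,.2395,.103,-11 [{"dx":0.0,"dy":0.0,"dz":0.048},{"dx":0.001,"dy":0.0,"dz":0.047}]
```

View pics/m1.png

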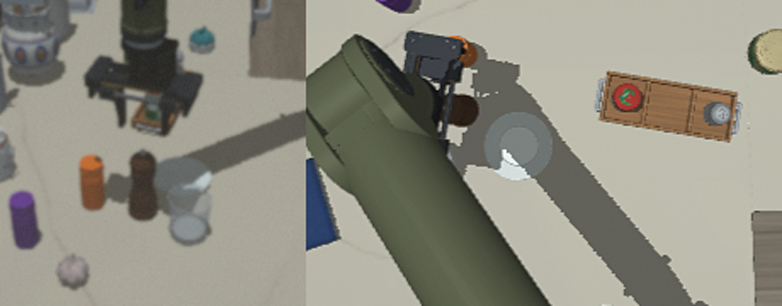

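Jar (628,97) and shaker (718,113) stand upright in the end compartments; the gripper is above the mill (142,160). Grip it.

Request:
jog_arm(
  increments=[
    {"ax": 0,"ay": 0,"az": 0,"jaw": 0.8,"dx": 0,"dy": 0,"dz": 0.035},
    {"ax": 0,"ay": 0,"az": 0,"jaw": 0.8,"dx": 0,"dy": 0,"dz": 0.035},
    {"ax": 0,"ay": 0,"az": 0,"jaw": 0.8,"dx": 0.001,"dy": 0,"dz": 0.025},
    {"ax": 0,"ay": 0,"az": 0,"jaw": 0.8,"dx": 0,"dy": 0,"dz": 0},
  ],
)

```text
time_s: 19.18
position: [0.4616, 0.2394, 0.1017]
ee_rot: [0.772, 0.636, -0.001, -0.0]
contact_force: [0.2, 0.3, 0.3]
opening: 0.799
finger_force: 0.0
```

Request:
jog_arm(
  increments=[
    {"ax": 0,"ay": 0,"az": 0,"jaw": 0.65,"dx": 0,"dy": 0,"dz": 0},
    {"ax": 0,"ay": 0,"az": 0,"jaw": 0.55,"dx": 0,"dy": 0,"dz": 0},
    {"ax": 0,"ay": 0,"az": 0,"jaw": 0.45,"dx": 0,"dy": 0,"dz": 0},
    {"ax": 0,"ay": 0,"az": 0,"jaw": 0.35,"dx": 0,"dy": 0,"dz": 0},
    {"ax": 0,"ay": 0,"az": 0,"jaw": 0.35,"dx": 0,"dy": 0,"dz": 0},
  ],
  force=25,
)

```text
time_s: 19.8
position: [0.4629, 0.2407, 0.1034]
ee_rot: [0.772, 0.636, 0.001, 0.0]
contact_force: [-0.1, -0.6, 5.0]
opening: 0.538
finger_force: 25.0
```

Request:
jog_arm(
  increments=[
    {"ax": 0,"ay": 0,"az": 0,"jaw": 0.35,"dx": 0,"dy": 0,"dz": -0.01},
    {"ax": 0,"ay": 0,"az": 0,"jaw": 0.35,"dx": 0,"dy": 0,"dz": -0.02},
    {"ax": 0,"ay": 0,"az": 0,"jaw": 0.35,"dx": 0,"dy": 0,"dz": 0},
  ],
)

```text
time_s: 20.18
position: [0.4634, 0.2411, 0.1345]
ee_rot: [0.772, 0.636, 0.002, 0.001]
contact_force: [0.3, 0.4, -2.4]
opening: 0.541
finger_force: 25.0
```

```bash
python3 plan.py .05 .463,.2395,.26,-11 .478,-.03,.26,-11 .4606,-.1222,.25,-11
```

```text
now [0.4634 0.2411 0.1345] phi -10.99 tilt [0.0035 0.0009] t 20.175 open 0.541 F [ 0.3  0.4 -2.4] 24.966156394657446
.463,.2395,.26,-11 [{"dx":-0.001,"dy":-0.0,"dz":-0.042},{"dx":-0.0,"dy":-0.0,"dz":-0.042},{"dx":-0.001,"dy":-0.0,"dz":-0.042}]
.478,-.03,.26,-11 [{"dx":-0.044,"dy":0.011,"dz":0.0},{"dx":-0.043,"dy":0.011,"dz":0.0},{"dx":-0.044,"dy":0.011,"dz":0.0},{"dx":-0.043,"dy":0.011,"dz":0.0},{"dx":-0.044,"dy":0.011,"dz":0.0},{"dx":-0.043,"dy":0.011,"dz":0.0}]
.4606,-.1222,.25,-11 [{"dx":-0.047,"dy":0.0,"dz":0.005},{"dx":-0.047,"dy":0.001,"dz":0.005}]
```

Request:
jog_arm(
  increments=[
    {"ax": 0,"ay": 0,"az": 0,"jaw": 0.35,"dx": 0,"dy": 0,"dz": -0.042},
    {"ax": 0,"ay": 0,"az": 0,"jaw": 0.35,"dx": 0,"dy": 0,"dz": -0.042},
    {"ax": 0,"ay": 0,"az": 0,"jaw": 0.35,"dx": 0,"dy": 0,"dz": -0.042},
    {"ax": 0,"ay": 0,"az": 0,"jaw": 0.35,"dx": -0.03,"dy": 0.008,"dz": -0.004},
    {"ax": 0,"ay": 0,"az": 0,"jaw": 0.35,"dx": -0.044,"dy": 0.011,"dz": 0},
    {"ax": 0,"ay": 0,"az": 0,"jaw": 0.35,"dx": -0.044,"dy": 0.011,"dz": 0},
    {"ax": 0,"ay": 0,"az": 0,"jaw": 0.35,"dx": -0.044,"dy": 0.011,"dz": 0},
    {"ax": 0,"ay": 0,"az": 0,"jaw": 0.35,"dx": -0.044,"dy": 0.011,"dz": 0},
  ],
)

```text
time_s: 21.18
position: [0.4737, 0.0267, 0.2625]
ee_rot: [0.772, 0.636, -0.0, 0.001]
contact_force: [-0.1, -0.1, -1.0]
opening: 0.535
finger_force: 25.0
```

Request:
jog_arm(
  increments=[
    {"ax": 0,"ay": 0,"az": 0,"jaw": 0.35,"dx": -0.044,"dy": 0.011,"dz": 0},
    {"ax": 0,"ay": 0,"az": 0,"jaw": 0.35,"dx": -0.04,"dy": 0.004,"dz": 0},
    {"ax": 0,"ay": 0,"az": 0,"jaw": 0.35,"dx": -0.04,"dy": 0,"dz": 0},
    {"ax": 0,"ay": 0,"az": 0,"jaw": 0.35,"dx": -0.03,"dy": 0,"dz": 0},
    {"ax": 0,"ay": 0,"az": 0,"jaw": 0.35,"dx": 0,"dy": 0,"dz": 0},
    {"ax": 0,"ay": 0,"az": 0,"jaw": 0.35,"dx": 0,"dy": 0,"dz": 0},
  ],
)

```text
time_s: 21.92
position: [0.4596, -0.1247, 0.2624]
ee_rot: [0.771, 0.637, 0.0, -0.0]
contact_force: [-0.3, 1.0, -1.8]
opening: 0.534
finger_force: 25.0
```

```bash
python3 plan.py .05 .4606,-.1222,.15,-11
```

```text
now [ 0.4596 -0.1247  0.2624] phi -10.93 tilt [-0.0001  0.0006] t 21.925 open 0.534 F [-0.3  1.  -1.8] 24.9708739824473
.4606,-.1222,.15,-11 [{"dx":0.001,"dy":0.0,"dz":0.037},{"dx":0.001,"dy":0.0,"dz":0.038},{"dx":0.001,"dy":0.001,"dz":0.037}]
```

Request:
jog_arm(
  increments=[
    {"ax": 0,"ay": 0,"az": 0,"jaw": 0.35,"dx": 0.001,"dy": 0,"dz": 0.037},
    {"ax": 0,"ay": 0,"az": 0,"jaw": 0.35,"dx": 0.001,"dy": 0,"dz": 0.037},
    {"ax": 0,"ay": 0,"az": 0,"jaw": 0.35,"dx": 0,"dy": 0.001,"dz": 0.037},
    {"ax": 0,"ay": 0,"az": 0,"jaw": 0.35,"dx": 0,"dy": 0,"dz": 0.02},
    {"ax": 0,"ay": 0,"az": 0,"jaw": 0.35,"dx": 0,"dy": 0,"dz": 0.01},
    {"ax": 0,"ay": 0,"az": 0,"jaw": 0.35,"dx": 0,"dy": 0,"dz": 0.004},
    {"ax": 0,"ay": 0,"az": 0,"jaw": 0.35,"dx": 0,"dy": 0,"dz": 0.002},
    {"ax": 0,"ay": 0,"az": 0,"jaw": 0.35,"dx": 0,"dy": 0,"dz": 0},
  ],
)

```text
time_s: 22.92
position: [0.4613, -0.1241, 0.1162]
ee_rot: [0.772, 0.636, 0.0, 0.001]
contact_force: [0.1, -0.9, -1.4]
opening: 0.536
finger_force: 25.0
```

Request:
jog_arm(
  increments=[
    {"ax": 0,"ay": 0,"az": 0,"jaw": 0.35,"dx": 0.001,"dy": 0,"dz": 0.002},
    {"ax": 0,"ay": 0,"az": 0,"jaw": 0.35,"dx": 0,"dy": 0,"dz": 0.001},
    {"ax": 0,"ay": 0,"az": 0,"jaw": 0.35,"dx": 0,"dy": 0,"dz": 0.001},
    {"ax": 0,"ay": 0,"az": 0,"jaw": 0.35,"dx": 0,"dy": 0,"dz": 0.001},
    {"ax": 0,"ay": 0,"az": 0,"jaw": 0.35,"dx": 0,"dy": 0,"dz": 0},
  ],
)

```text
time_s: 23.55
position: [0.4612, -0.123, 0.1114]
ee_rot: [0.771, 0.636, -0.0, 0.0]
contact_force: [-2.1, 0.5, 5.0]
opening: 0.536
finger_force: 25.0
```

Request:
jog_arm(
  increments=[
    {"ax": 0,"ay": 0,"az": 0,"jaw": 0.5,"dx": 0,"dy": 0,"dz": 0},
    {"ax": 0,"ay": 0,"az": 0,"jaw": 0.6,"dx": 0,"dy": 0,"dz": 0},
    {"ax": 0,"ay": 0,"az": 0,"jaw": 0.75,"dx": 0,"dy": 0,"dz": 0},
    {"ax": 0,"ay": 0,"az": 0,"jaw": 0.85,"dx": 0,"dy": 0,"dz": 0},
    {"ax": 0,"ay": 0,"az": 0,"jaw": 0.85,"dx": 0,"dy": 0,"dz": -0.02},
    {"ax": 0,"ay": 0,"az": 0,"jaw": 0.85,"dx": 0,"dy": 0,"dz": -0.05},
    {"ax": 0,"ay": 0,"az": 0,"jaw": 0.85,"dx": 0,"dy": 0,"dz": -0.05},
  ],
)

```text
time_s: 24.42
position: [0.4606, -0.1229, 0.2316]
ee_rot: [0.771, 0.636, -0.0, -0.0]
contact_force: [0.1, -0.4, 0.1]
opening: 0.847
finger_force: 0.0
```

```bash
python3 plan.py .055 .475,0,.21,0 .49,.25,.2,30 .558,.418,.15,37
python3 - <<'E'
from h import *
d=pickle.load(open("f0.pkl","rb"))
for z in(.028,.04): print(z,onz(d["top"],c1((82,95)),z,1),onz(d["side"],c2((270,516)),z,1))
hsv=cv2.cvtColor(d["top"]["img"],cv2.COLOR_RGB2HSV)
from cell import robot
import cv2
a=robot.grab_frame("side")["img"][120:300,180:360,::-1];b=robot.grab_frame("top")["img"][150:330,90:370,::-1]
cv2.imwrite("pics/m2.png",cv2.resize(cv2.hconcat([a,b]),None,fx=1.7,fy=1.7,interpolation=cv2.INTER_CUBIC))
E
```

```text
now [ 0.4606 -0.1229  0.2316] phi -10.97 tilt [-0.0006  0.0004] t 24.425 open 0.847 F [ 0.1 -0.4  0.1] 0.0
.475,0,.21,0 [{"dx":0.041,"dy":-0.003,"dz":0.007,"az":-0.46},{"dx":0.041,"dy":-0.0,"dz":0.007,"az":-0.46},{"dx":0.042,"dy":0.002,"dz":0.008,"az":-0.45}]
.49,.25,.2,30 [{"dx":0.05,"dy":0.003,"dz":0.002,"az":-0.75},{"dx":0.049,"dy":0.008,"dz":0.002,"az":-0.75},{"dx":0.048,"dy":0.013,"dz":0.002,"az":-0.75},{"dx":0.047,"dy":0.018,"dz":0.002,"az":-0.75},{"dx":0.044,"dy":0.024,"dz":0.002,"az":-0.75}]
.558,.418,.15,37 [{"dx":0.028,"dy":0.036,"dz":0.012,"az":-0.22},{"dx":0.027,"dy":0.036,"dz":0.013,"az":-0.22},{"dx":0.026,"dy":0.037,"dz":0.012,"az":-0.22},{"dx":0.024,"dy":0.038,"dz":0.013,"az":-0.22}]
0.028 [0.55932826 0.42077867] [0.55564716 0.43342448]
0.04 [0.55804209 0.41665606] [0.55273036 0.44369204]
```

View pics/m2.png

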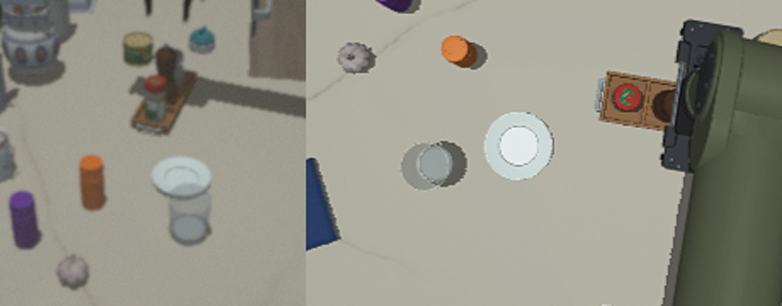

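The mill stands upright in the middle compartment; the garlic is at (355,57) and the saucer is free at (518,146). Garlic next.

Request:
jog_arm(
  increments=[
    {"ax": 0,"ay": 0,"az": -0.46,"jaw": 0.9,"dx": 0.041,"dy": -0.003,"dz": 0.003},
    {"ax": 0,"ay": 0,"az": -0.46,"jaw": 0.9,"dx": 0.041,"dy": 0,"dz": 0.003},
    {"ax": 0,"ay": 0,"az": -0.45,"jaw": 0.9,"dx": 0.042,"dy": 0.002,"dz": 0.008},
    {"ax": 0,"ay": 0,"az": -0.75,"jaw": 0.9,"dx": 0.05,"dy": 0.003,"dz": 0.002},
    {"ax": 0,"ay": 0,"az": -0.75,"jaw": 0.9,"dx": 0.049,"dy": 0.008,"dz": 0.002},
    {"ax": 0,"ay": 0,"az": -0.75,"jaw": 0.9,"dx": 0.048,"dy": 0.013,"dz": 0.002},
    {"ax": 0,"ay": 0,"az": -0.75,"jaw": 0.9,"dx": 0.047,"dy": 0.018,"dz": 0.002},
    {"ax": 0,"ay": 0,"az": -0.75,"jaw": 0.9,"dx": 0.044,"dy": 0.024,"dz": 0.002},
  ],
)

```text
time_s: 25.52
position: [0.491, 0.2509, 0.206]
ee_rot: [0.499, 0.867, -0.0, 0.0]
contact_force: [0.4, -0.7, 0.6]
opening: 0.9
finger_force: 0.0
```

Request:
jog_arm(
  increments=[
    {"ax": 0,"ay": 0,"az": -0.22,"jaw": 0.9,"dx": 0.028,"dy": 0.036,"dz": 0.012},
    {"ax": 0,"ay": 0,"az": -0.22,"jaw": 0.9,"dx": 0.027,"dy": 0.036,"dz": 0.013},
    {"ax": 0,"ay": 0,"az": -0.22,"jaw": 0.9,"dx": 0.026,"dy": 0.037,"dz": 0.012},
    {"ax": 0,"ay": 0,"az": -0.22,"jaw": 0.9,"dx": 0.026,"dy": 0.04,"dz": 0.013},
    {"ax": 0,"ay": 0,"az": 0,"jaw": 0.9,"dx": 0,"dy": 0,"dz": 0.02},
    {"ax": 0,"ay": 0,"az": 0,"jaw": 0.9,"dx": 0,"dy": 0,"dz": 0},
  ],
)

```text
time_s: 26.28
position: [0.5575, 0.4188, 0.1334]
ee_rot: [0.446, 0.895, -0.002, -0.001]
contact_force: [-0.3, -0.8, -0.2]
opening: 0.899
finger_force: 0.0
```

```bash
python3 plan.py .045 .558,.421,.08,37 .558,.421,.009,37
python3 - <<'E'
from cell import robot
import cv2
a=robot.grab_frame("side")["img"][180:330,150:350,::-1];b=robot.grab_frame("top")["img"][100:250,60:200,::-1]
cv2.imwrite("pics/g1.png",cv2.resize(cv2.hconcat([a,b]),None,fx=2.3,fy=2.3,interpolation=cv2.INTER_CUBIC))
E
```

```text
now [0.5575 0.4188 0.1334] phi 37.05 tilt [-0.0039 -0.0035] t 26.275 open 0.899 F [-0.3 -0.8 -0.2] 0.0
.558,.421,.08,37 [{"dx":0.001,"dy":0.001,"dz":0.027},{"dx":0.0,"dy":0.001,"dz":0.026}]
.558,.421,.009,37 [{"dx":0.0,"dy":-0.0,"dz":0.036},{"dx":0.0,"dy":-0.0,"dz":0.035}]
```

View pics/g1.png

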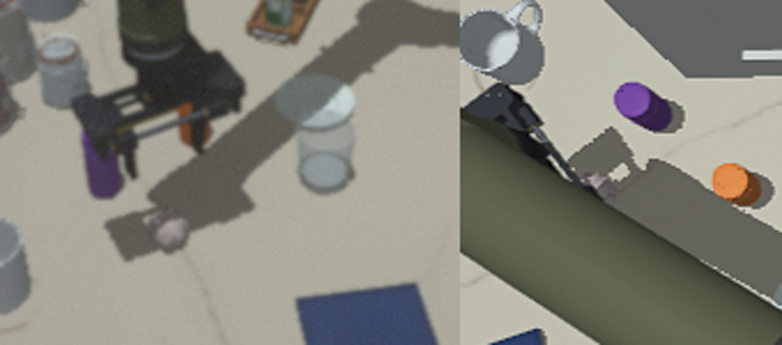

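The fingers straddle the garlic (side crop: fingers (130,165)/(200,140), garlic (170,230)), with the purple jar clear of the body. Descend and grip lightly.

Request:
jog_arm(
  increments=[
    {"ax": 0,"ay": 0,"az": 0,"jaw": 0.9,"dx": 0.001,"dy": 0.001,"dz": 0.027},
    {"ax": 0,"ay": 0,"az": 0,"jaw": 0.9,"dx": 0,"dy": 0.001,"dz": 0.027},
    {"ax": 0,"ay": 0,"az": 0,"jaw": 0.9,"dx": 0,"dy": 0,"dz": 0.027},
    {"ax": 0,"ay": 0,"az": 0,"jaw": 0.9,"dx": 0,"dy": 0,"dz": 0.025},
    {"ax": 0,"ay": 0,"az": 0,"jaw": 0.9,"dx": 0,"dy": 0,"dz": 0.016},
    {"ax": 0,"ay": 0,"az": 0,"jaw": 0.9,"dx": 0,"dy": 0,"dz": 0},
  ],
)

```text
time_s: 27.12
position: [0.5594, 0.4213, 0.0135]
ee_rot: [0.446, 0.895, -0.001, -0.0]
contact_force: [0.2, 0.4, 1.3]
opening: 0.901
finger_force: 0.0
```

Request:
jog_arm(
  increments=[
    {"ax": 0,"ay": 0,"az": 0,"jaw": 0.75,"dx": 0,"dy": 0,"dz": 0},
    {"ax": 0,"ay": 0,"az": 0,"jaw": 0.65,"dx": 0,"dy": 0,"dz": 0},
    {"ax": 0,"ay": 0,"az": 0,"jaw": 0.55,"dx": 0,"dy": 0,"dz": 0},
    {"ax": 0,"ay": 0,"az": 0,"jaw": 0.45,"dx": 0,"dy": 0,"dz": 0},
    {"ax": 0,"ay": 0,"az": 0,"jaw": 0.45,"dx": 0,"dy": 0,"dz": 0},
  ],
  force=8,
)

```text
time_s: 27.75
position: [0.56, 0.4226, 0.0151]
ee_rot: [0.446, 0.895, 0.0, 0.0]
contact_force: [-0.2, -0.4, 3.5]
opening: 0.605
finger_force: 8.0
```

Request:
jog_arm(
  increments=[
    {"ax": 0,"ay": 0,"az": 0,"jaw": 0.45,"dx": 0,"dy": 0,"dz": -0.01},
    {"ax": 0,"ay": 0,"az": 0,"jaw": 0.45,"dx": 0,"dy": 0,"dz": -0.02},
    {"ax": 0,"ay": 0,"az": 0,"jaw": 0.45,"dx": 0,"dy": 0,"dz": 0},
  ],
)

```text
time_s: 28.12
position: [0.5608, 0.4237, 0.0474]
ee_rot: [0.446, 0.895, 0.002, 0.001]
contact_force: [0.5, 0.2, -0.6]
opening: 0.605
finger_force: 8.0
```

```bash
python3 plan.py .05 .5,.3,.2,33 .399,.1425,.18,20
```

```text
now [0.5608 0.4237 0.0474] phi 37.02 tilt [0.0032 0.0027] t 28.125 open 0.605 F [ 0.5  0.2 -0.6] 7.967579949836363
.5,.3,.2,33 [{"dx":-0.012,"dy":-0.025,"dz":-0.031,"az":0.1},{"dx":-0.013,"dy":-0.024,"dz":-0.03,"az":0.1},{"dx":-0.013,"dy":-0.024,"dz":-0.031,"az":0.1},{"dx":-0.014,"dy":-0.024,"dz":-0.03,"az":0.1},{"dx":-0.014,"dy":-0.024,"dz":-0.031,"az":0.1}]
.399,.1425,.18,20 [{"dx":-0.019,"dy":-0.043,"dz":0.005,"az":0.41},{"dx":-0.022,"dy":-0.041,"dz":0.005,"az":0.41},{"dx":-0.024,"dy":-0.04,"dz":0.005,"az":0.4},{"dx":-0.026,"dy":-0.039,"dz":0.005,"az":0.41}]
```

Request:
jog_arm(
  increments=[
    {"ax": 0,"ay": 0,"az": 0.1,"jaw": 0.45,"dx": -0.012,"dy": -0.025,"dz": -0.031},
    {"ax": 0,"ay": 0,"az": 0.1,"jaw": 0.45,"dx": -0.013,"dy": -0.024,"dz": -0.03},
    {"ax": 0,"ay": 0,"az": 0.1,"jaw": 0.45,"dx": -0.013,"dy": -0.024,"dz": -0.031},
    {"ax": 0,"ay": 0,"az": 0.1,"jaw": 0.45,"dx": -0.014,"dy": -0.024,"dz": -0.03},
    {"ax": 0,"ay": 0,"az": 0.1,"jaw": 0.45,"dx": -0.014,"dy": -0.024,"dz": -0.031},
  ],
)

```text
time_s: 28.75
position: [0.4988, 0.2973, 0.1983]
ee_rot: [0.477, 0.879, -0.0, 0.0]
contact_force: [-0.0, 0.2, -0.4]
opening: 0.602
finger_force: 8.0
```

Request:
jog_arm(
  increments=[
    {"ax": 0,"ay": 0,"az": 0.41,"jaw": 0.45,"dx": -0.019,"dy": -0.043,"dz": 0.005},
    {"ax": 0,"ay": 0,"az": 0.41,"jaw": 0.45,"dx": -0.022,"dy": -0.041,"dz": 0.005},
    {"ax": 0,"ay": 0,"az": 0.4,"jaw": 0.45,"dx": -0.024,"dy": -0.04,"dz": 0.005},
    {"ax": 0,"ay": 0,"az": 0.41,"jaw": 0.45,"dx": -0.026,"dy": -0.039,"dz": 0.005},
    {"ax": 0,"ay": 0,"az": 0,"jaw": 0.45,"dx": 0,"dy": 0,"dz": 0.03},
    {"ax": 0,"ay": 0,"az": 0,"jaw": 0.45,"dx": 0,"dy": 0,"dz": 0.03},
    {"ax": 0,"ay": 0,"az": 0,"jaw": 0.45,"dx": 0,"dy": 0,"dz": 0},
  ],
)

```text
time_s: 29.62
position: [0.3964, 0.1405, 0.1162]
ee_rot: [0.573, 0.819, -0.001, -0.001]
contact_force: [0.1, -0.2, -1.2]
opening: 0.61
finger_force: 8.0
```

```bash
python3 plan.py .04 .398,.1425,.03,20; python3 -c "
from cell import robot;print(robot.observe()['q'].round(2))"
```

```text
now [0.3964 0.1405 0.1162] phi 20.02 tilt [-0.0036 -0.001 ] t 29.625 open 0.61 F [ 0.1 -0.2 -1.2] 7.967698217726138
.398,.1425,.03,20 [{"dx":0.0,"dy":0.001,"dz":0.029},{"dx":0.001,"dy":0.001,"dz":0.029},{"dx":0.0,"dy":0.0,"dz":0.028}]
[ 0.88 -0.13 -1.19  2.09 -0.13  1.11  0.09]
```

Request:
jog_arm(
  increments=[
    {"ax": 0,"ay": 0,"az": 0,"jaw": 0.45,"dx": 0.001,"dy": 0.001,"dz": 0.027},
    {"ax": 0,"ay": 0,"az": 0,"jaw": 0.45,"dx": 0,"dy": 0.001,"dz": 0.027},
    {"ax": 0,"ay": 0,"az": 0,"jaw": 0.45,"dx": 0,"dy": 0,"dz": 0.025},
    {"ax": 0,"ay": 0,"az": 0,"jaw": 0.45,"dx": 0,"dy": 0,"dz": 0.01},
    {"ax": 0,"ay": 0,"az": 0,"jaw": 0.45,"dx": 0,"dy": 0,"dz": 0.003},
    {"ax": 0,"ay": 0,"az": 0,"jaw": 0.45,"dx": 0,"dy": 0,"dz": 0},
  ],
)

```text
time_s: 30.38
position: [0.4006, 0.1427, 0.0263]
ee_rot: [0.574, 0.819, 0.0, 0.001]
contact_force: [0.7, 0.4, -1.3]
opening: 0.603
finger_force: 8.0
```

```bash
python3 plan.py .04 .398,.1425,.02,20; python3 -c "
from cell import robot;print(robot.observe()['q'].round(2))"
```

```text
now [0.4006 0.1427 0.0263] phi 19.99 tilt [ 0.0013 -0.0003] t 30.375 open 0.603 F [ 0.7  0.4 -1.3] 7.967650625323586
.398,.1425,.02,20 [{"dx":0.001,"dy":-0.002,"dz":0.006}]
[ 0.77  0.21 -1.23  2.16  0.25  0.92 -0.25]
```

Request:
jog_arm(
  increments=[
    {"ax": 0,"ay": 0,"az": 0,"jaw": 0.45,"dx": 0.001,"dy": -0.002,"dz": 0.002},
    {"ax": 0,"ay": 0,"az": 0,"jaw": 0.45,"dx": 0,"dy": 0,"dz": 0.002},
    {"ax": 0,"ay": 0,"az": 0,"jaw": 0.45,"dx": 0,"dy": 0,"dz": 0.002},
    {"ax": 0,"ay": 0,"az": 0,"jaw": 0.45,"dx": 0,"dy": 0,"dz": 0.001},
    {"ax": 0,"ay": 0,"az": 0,"jaw": 0.45,"dx": 0,"dy": 0,"dz": 0},
  ],
)

```text
time_s: 31.0
position: [0.3979, 0.1425, 0.0191]
ee_rot: [0.574, 0.819, -0.001, 0.0]
contact_force: [-3.2, -1.3, 8.8]
opening: 0.605
finger_force: 8.0
```

Contact at the expected height. Relieve a millimetre, release, and lift away.

Request:
jog_arm(
  increments=[
    {"ax": 0,"ay": 0,"az": 0,"jaw": 0.55,"dx": 0,"dy": 0,"dz": -0.001},
    {"ax": 0,"ay": 0,"az": 0,"jaw": 0.65,"dx": 0,"dy": 0,"dz": 0},
    {"ax": 0,"ay": 0,"az": 0,"jaw": 0.8,"dx": 0,"dy": 0,"dz": 0},
    {"ax": 0,"ay": 0,"az": 0,"jaw": 0.9,"dx": 0,"dy": 0,"dz": 0},
    {"ax": 0,"ay": 0,"az": 0,"jaw": 0.9,"dx": 0,"dy": 0,"dz": -0.02},
    {"ax": 0,"ay": 0,"az": 0,"jaw": 0.9,"dx": 0,"dy": 0,"dz": -0.05},
    {"ax": 0,"ay": 0,"az": 0,"jaw": 0.9,"dx": 0,"dy": 0,"dz": -0.05},
    {"ax": 0,"ay": 0,"az": 0,"jaw": 0.9,"dx": 0,"dy": 0,"dz": -0.05},
  ],
)

```text
time_s: 32.0
position: [0.3984, 0.1412, 0.1923]
ee_rot: [0.575, 0.818, -0.001, 0.005]
contact_force: [0.6, -0.7, -0.3]
opening: 0.901
finger_force: 0.0
```

```bash
python3 plan.py .05 .45,.3,.25,30 .4,.48,.25,45
```

```text
now [0.3984 0.1412 0.1923] phi 19.73 tilt [ 0.0064 -0.0077] t 32.0 open 0.901 F [ 0.6 -0.7 -0.3] 0.0
.45,.3,.25,30 [{"dx":0.033,"dy":0.026,"dz":-0.014,"az":-0.32},{"dx":0.032,"dy":0.027,"dz":-0.015,"az":-0.32},{"dx":0.031,"dy":0.028,"dz":-0.014,"az":-0.32},{"dx":0.029,"dy":0.03,"dz":-0.015,"az":-0.32}]
.4,.48,.25,45 [{"dx":0.045,"dy":0.012,"dz":0.0,"az":-0.47},{"dx":0.044,"dy":0.014,"dz":0.0,"az":-0.47},{"dx":0.044,"dy":0.017,"dz":0.0,"az":-0.47},{"dx":0.042,"dy":0.021,"dz":0.0,"az":-0.47}]
```

Request:
jog_arm(
  increments=[
    {"ax": 0,"ay": 0,"az": -0.32,"jaw": 0.9,"dx": 0.033,"dy": 0.026,"dz": -0.014},
    {"ax": 0,"ay": 0,"az": -0.32,"jaw": 0.9,"dx": 0.032,"dy": 0.027,"dz": -0.015},
    {"ax": 0,"ay": 0,"az": -0.32,"jaw": 0.9,"dx": 0.031,"dy": 0.028,"dz": -0.014},
    {"ax": 0,"ay": 0,"az": -0.32,"jaw": 0.9,"dx": 0.029,"dy": 0.03,"dz": -0.015},
    {"ax": 0,"ay": 0,"az": -0.47,"jaw": 0.9,"dx": 0.045,"dy": 0.012,"dz": 0},
    {"ax": 0,"ay": 0,"az": -0.47,"jaw": 0.9,"dx": 0.044,"dy": 0.014,"dz": 0},
    {"ax": 0,"ay": 0,"az": -0.47,"jaw": 0.9,"dx": 0.044,"dy": 0.017,"dz": 0},
    {"ax": 0,"ay": 0,"az": -0.47,"jaw": 0.9,"dx": 0.042,"dy": 0.021,"dz": 0},
  ],
)

```text
time_s: 33.0
position: [0.3976, 0.4832, 0.247]
ee_rot: [0.38, 0.925, -0.0, -0.0]
contact_force: [0.5, -0.1, 0.4]
opening: 0.899
finger_force: 0.0
```

```bash
python3 - <<'E'
from cell import robot
import cv2,pickle
d={n:robot.grab_frame(n) for n in("side","top")};pickle.dump(d,open("f1.pkl","wb"))
a=d["side"]["img"][120:240,220:340,::-1];b=d["top"]["img"][165:285,140:360,::-1]
a=cv2.resize(a,None,fx=3,fy=3,interpolation=cv2.INTER_CUBIC)[:, :];b=cv2.resize(b,None,fx=2,fy=2,interpolation=cv2.INTER_CUBIC)
b=cv2.copyMakeBorder(b,0,120,0,0,cv2.BORDER_CONSTANT)
cv2.imwrite("pics/e1.png",cv2.hconcat([a,b]))
E
```

```text
(no output)
```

View pics/e1.png

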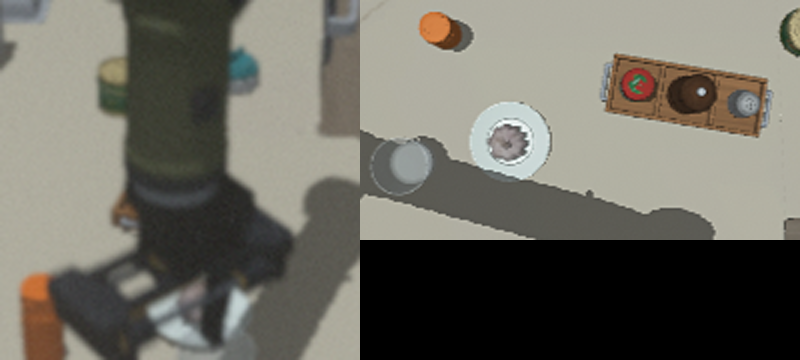

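Top view: garlic (508,143) is centred in the saucer (510,141). Jar (638,84), mill knob (702,91) and shaker (744,102) are in their compartments, and the tumbler is at its place. Check the tops numerically in the caddy frame.

```bash
python3 - <<'E'
from h import *
t=pickle.load(open("f1.pkl","rb"))["top"];t0=pickle.load(open("f0.pkl","rb"))["top"]
m=np.array([.4606,-.1222]);v=np.array([.1902,.9817]);u=np.array([.9817,-.1902])
for n,p,z in[("jar",(638,83),.114),("mill",(702,91),.158),("salt",(743,101),.098)]:
    w=onz(t,(np.array(p)-[360,0]+.5)/2+[140,165]-.5,z,1)-m;print(n,"along",(w@v).round(4),"across",(w@u).round(4))
g=onz(t,(np.array((508,143))-[360,0]+.5)/2+[140,165]-.5,.035,1);print(g)
d=cv2.absdiff(t["img"],t0["img"]).max(2);print("tin diff",d[165:200,348:384].mean())
E
```

```text
jar along 0.0797 across 0.0011
mill along -0.0024 across 0.0024
salt along -0.0695 across 0.0013
[0.39713398 0.14307169]
tin diff 11.69920634920635
```

```bash
python3 plan.py .06 .46,.25,.27,20 .48,0,.27,-10 .44,-.25,.27,-40 .28,-.5,.25,-60
python3 - <<'E'
from h import *
t=pickle.load(open("f1.pkl","rb"))["top"];t0=pickle.load(open("f0.pkl","rb"))["top"]
a,b=[f["img"].astype(int) for f in(t0,t)]
print("tin",np.abs(a-b)[165:200,348:384].mean(),"bare",np.abs(a-b)[165:200,300:340].mean())
A,B=[cv2.cvtColor(x["img"],cv2.COLOR_RGB2GRAY)[160:205,340:392].astype(np.float32) for x in(t0,t)]
print(cv2.phaseCorrelate(A,B))
E
```

```text
now [0.3924 0.4875 0.247 ] phi 45.88 tilt [-0.004   0.0033] t 33.1 open 0.898 F [-1.1  0.1 -0.5] 0.0
.46,.25,.27,20 [{"dx":-0.043,"dy":-0.025,"dz":-0.005,"az":0.65},{"dx":-0.045,"dy":-0.021,"dz":-0.004,"az":0.65},{"dx":-0.046,"dy":-0.016,"dz":-0.005,"az":0.64},{"dx":-0.048,"dy":-0.012,"dz":-0.004,"az":0.65},{"dx":-0.049,"dy":-0.008,"dz":-0.005,"az":0.64}]
.48,0,.27,-10 [{"dx":-0.048,"dy":-0.013,"dz":0.0,"az":0.75},{"dx":-0.05,"dy":-0.008,"dz":0.0,"az":0.75},{"dx":-0.05,"dy":-0.003,"dz":0.0,"az":0.75},{"dx":-0.05,"dy":0.002,"dz":0.0,"az":0.75},{"dx":-0.05,"dy":0.007,"dz":0.0,"az":0.75}]
.44,-.25,.27,-40 [{"dx":-0.051,"dy":0.001,"dz":0.0,"az":0.75},{"dx":-0.05,"dy":0.006,"dz":0.0,"az":0.75},{"dx":-0.049,"dy":0.011,"dz":0.0,"az":0.75},{"dx":-0.048,"dy":0.016,"dz":0.0,"az":0.75},{"dx":-0.046,"dy":0.021,"dz":0.0,"az":0.75}]
.28,-.5,.25,-60 [{"dx":-0.059,"dy":0.008,"dz":0.004,"az":0.5},{"dx":-0.058,"dy":0.012,"dz":0.004,"az":0.5},{"dx":-0.057,"dy":0.016,"dz":0.004,"az":0.5},{"dx":-0.056,"dy":0.019,"dz":0.004,"az":0.5},{"dx":-0.055,"dy":0.023,"dz":0.004,"az":0.5}]
tin 10.807407407407407 bare 12.288095238095238
((0.02935435848413448, 0.4842372649695399), 0.9990672678613859)
```

Request:
jog_arm(
  increments=[
    {"ax": 0,"ay": 0,"az": 0.65,"jaw": 0.9,"dx": -0.043,"dy": -0.025,"dz": -0.005},
    {"ax": 0,"ay": 0,"az": 0.65,"jaw": 0.9,"dx": -0.045,"dy": -0.021,"dz": -0.004},
    {"ax": 0,"ay": 0,"az": 0.64,"jaw": 0.9,"dx": -0.046,"dy": -0.016,"dz": -0.005},
    {"ax": 0,"ay": 0,"az": 0.65,"jaw": 0.9,"dx": -0.048,"dy": -0.012,"dz": -0.004},
    {"ax": 0,"ay": 0,"az": 0.64,"jaw": 0.9,"dx": -0.049,"dy": -0.008,"dz": -0.005},
  ],
)

```text
time_s: 33.72
position: [0.4638, 0.2412, 0.2703]
ee_rot: [0.579, 0.815, -0.0, 0.0]
contact_force: [0.5, -0.5, 0.3]
opening: 0.9
finger_force: 0.0
```

Request:
jog_arm(
  increments=[
    {"ax": 0,"ay": 0,"az": 0.75,"jaw": 0.9,"dx": -0.048,"dy": -0.013,"dz": 0},
    {"ax": 0,"ay": 0,"az": 0.75,"jaw": 0.9,"dx": -0.05,"dy": -0.008,"dz": 0},
    {"ax": 0,"ay": 0,"az": 0.75,"jaw": 0.9,"dx": -0.05,"dy": -0.003,"dz": 0},
    {"ax": 0,"ay": 0,"az": 0.75,"jaw": 0.9,"dx": -0.05,"dy": 0.002,"dz": 0},
    {"ax": 0,"ay": 0,"az": 0.75,"jaw": 0.9,"dx": -0.05,"dy": 0.007,"dz": 0},
  ],
)

```text
time_s: 34.35
position: [0.4802, -0.0092, 0.2706]
ee_rot: [0.771, 0.637, -0.0, 0.001]
contact_force: [0.5, -0.2, 0.3]
opening: 0.901
finger_force: 0.0
```

Request:
jog_arm(
  increments=[
    {"ax": 0,"ay": 0,"az": 0.75,"jaw": 0.9,"dx": -0.051,"dy": 0.001,"dz": 0},
    {"ax": 0,"ay": 0,"az": 0.75,"jaw": 0.9,"dx": -0.05,"dy": 0.006,"dz": 0},
    {"ax": 0,"ay": 0,"az": 0.75,"jaw": 0.9,"dx": -0.049,"dy": 0.011,"dz": 0},
    {"ax": 0,"ay": 0,"az": 0.75,"jaw": 0.9,"dx": -0.048,"dy": 0.016,"dz": 0},
    {"ax": 0,"ay": 0,"az": 0.75,"jaw": 0.9,"dx": -0.046,"dy": 0.021,"dz": 0},
  ],
)

```text
time_s: 34.98
position: [0.4363, -0.2578, 0.2705]
ee_rot: [0.909, 0.416, -0.0, 0.0]
contact_force: [0.2, 0.1, 0.9]
opening: 0.896
finger_force: 0.0
```

Request:
jog_arm(
  increments=[
    {"ax": 0,"ay": 0,"az": 0.5,"jaw": 0.9,"dx": -0.059,"dy": 0.008,"dz": 0},
    {"ax": 0,"ay": 0,"az": 0.5,"jaw": 0.9,"dx": -0.058,"dy": 0.012,"dz": 0.004},
    {"ax": 0,"ay": 0,"az": 0.5,"jaw": 0.9,"dx": -0.057,"dy": 0.016,"dz": 0.004},
    {"ax": 0,"ay": 0,"az": 0.5,"jaw": 0.9,"dx": -0.056,"dy": 0.019,"dz": 0.004},
    {"ax": 0,"ay": 0,"az": 0.5,"jaw": 0.9,"dx": -0.055,"dy": 0.023,"dz": 0.004},
    {"ax": 0,"ay": 0,"az": 0,"jaw": 0.9,"dx": 0,"dy": 0,"dz": 0},
  ],
)

```text
time_s: 35.72
position: [0.2683, -0.5082, 0.2529]
ee_rot: [0.969, 0.249, -0.001, -0.001]
contact_force: [0.3, -0.2, -0.0]
opening: 0.897
finger_force: 0.0
```

```bash
python3 - <<'E'
from cell import robot
import cv2,pickle
d={n:robot.grab_frame(n) for n in("side","top")};pickle.dump(d,open("f2.pkl","wb"))
a=d["side"]["img"][130:230,240:330,::-1];b=d["top"]["img"][185:240,255:355,::-1]
a=cv2.resize(a,None,fx=4,fy=4,interpolation=cv2.INTER_CUBIC);b=cv2.resize(b,None,fx=4,fy=4,interpolation=cv2.INTER_CUBIC)
b=cv2.copyMakeBorder(b,0,180,0,0,cv2.BORDER_CONSTANT)
cv2.imwrite("pics/e2.png",cv2.hconcat([a,b]))
E
```

```text
(no output)
```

View pics/e2.png

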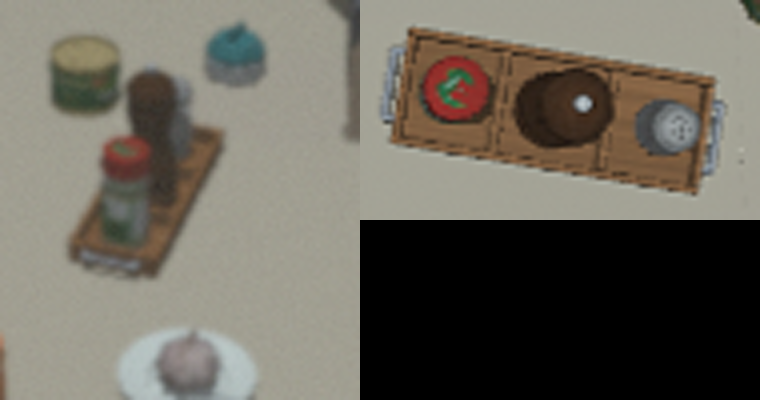

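Everything is upright. The shaker's top at (682,127) puts it about 78 mm along the caddy, so my earlier pixel for it was misread. Jar and mill are centred, the garlic is in the saucer, and the tin has not moved.

```bash
python3 -c "
from cell import robot;print(robot.job_done())"
```

```text
the job is handed in; nothing more can be done
None
```

The job is handed in at about 36 s: in the last pictures the garlic sat centred in the saucer, the jar, mill and shaker stood upright in their compartments, and the tumbler and tin looked unmoved; the hand-in returned no verdict.

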